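# Scrub two leaning sample tubes with the tube brush

## Task

Take the tube brush out of its stand and scrub the two leaning tubes, the blue-rimmed one first and then the red-rimmed one: in each, push the bristles right down to the bottom three times, drawing them back up until they show at the mouth in between. Then set the brush gently back in its stand, upright with its collar resting on the rim, and let go. Do not ram the tubes, and leave everything else on the bench where it is.

Things in the scene. Friction and masses are not known exactly. Their poses are not given: they have to be found in the camera images.
- brush_grip (a point): Centre of the orange handle of the tube brush. Its z axis runs along the brush away from the bristles. The handle is a 16 x 16 mm square bar (faces along the x and y axes), reaching 39 mm below and 41 mm above this point. The brush is rigid, 199 mm long, about 70 g; 39 mm below this point begins a round orange collar, 66 mm across and 4 mm thick. It starts upright in the stand, bristles down, the collar resting on the stand's rim.
- brush_tip (a point): Bottom end of the brush, 158 mm below brush_grip on its axis; same axes. From here up 40 mm is the bristle head (hard core 30 mm across, soft bristles 40 mm across), then a bare 8 mm rod up to the collar, whose underside is 115 mm above the tip.
- stand: Grey upright pot, fixed to the bench, that holds the brush. Origin at the centre of its underside, z up. Rim 125 mm high, 58 mm outside diameter, 50 mm opening, round foot 100 mm across and 6 mm thick. With the collar on the rim, the brush tip is 10 mm above the bench.
- tube_blue: White tube with a blue rim, clamped in a grey metal cradle fixed to the bench, leaning 28 degrees from vertical. Origin at the centre of its closed lower end (outside), z along the tube's axis towards its open mouth. 106 mm long, inner floor at z = 6 mm, bore 48 mm in diameter, outside 58 mm at the rim. The cradle's base is 130 x 90 mm and lies centred 35 mm on the mouth's side of the tube's origin, square to the lean, and stays below the tube's mouth.
- tube_red: White tube with a red rim, clamped in a grey metal cradle fixed to the bench, leaning 38 degrees from vertical. Origin at the centre of its closed lower end (outside), z along the tube's axis towards its open mouth. 106 mm long, inner floor at z = 6 mm, bore 48 mm in diameter, outside 58 mm at the rim. The cradle's base is 130 x 90 mm and lies centred 35 mm on the mouth's side of the tube's origin, square to the lean, and stays below the tube's mouth.
- bottle_amber: Amber bottle, round, 62 mm across, 190 mm tall with a white cap, loose: a bystander to be left where it is. Origin at the centre of its underside, z up.
- bottle_clear: Pale blue bottle, round, 62 mm across, 190 mm tall with a black cap, loose: a bystander to be left where it is. Origin at the centre of its underside, z up.
- tip_box: Purple box with pipette tips on top, 122 x 84 mm (x, y), 76 mm tall to the tips, loose: a bystander to be left where it is. Origin at the centre of its underside, z up.
- plate: Well plate, 127 x 85 x 14 mm, loose: a bystander to be left where it is. Origin at the centre of its underside, z up.
- cassette_a: White test cassette, 70 x 20 x 6 mm, loose: a bystander to be left where it is. Origin at the centre of its underside, z up.
- cassette_b: White test cassette, 70 x 20 x 6 mm, loose: a bystander to be left where it is. Origin at the centre of its underside, z up.
- beaker: Empty glass beaker, 68 mm across, 85 mm tall, loose: a bystander to be left where it is. Origin at the centre of its underside, z up.
- cylinder: Clear measuring cylinder, 36 mm across on a blue foot 60 mm across, 160 mm tall, loose: a bystander to be left where it is. Origin at the centre of its underside, z up.
Mind the look-alikes: they are no part of the job. What is shaped like the part that bears tube_red but orange or turquoise is not meant.

How it is judged:
On the way, in this order (a step that is already met when the one before it is completed fails the run):
1. brush tip at the bottom of the blue-rimmed tube (within 12 mm of its inner floor), time 1 of 3 (x of brush_tip in the frame of tube_blue between -0.02 and 0.02 m and y of brush_tip in the frame of tube_blue between -0.02 and 0.02 m and z of brush_tip in the frame of tube_blue between 0 and 0.018 m), for 0.03 s.
2. brush drawn back up the blue-rimmed tube (tip at least 52 mm above the inner floor) (z of brush_tip in the frame of tube_blue above 0.058 m), for 0.03 s.
3. brush tip at the bottom of the blue-rimmed tube (within 12 mm of its inner floor), time 2 of 3 (all of step 1), for 0.03 s.
4. brush drawn back up the blue-rimmed tube (tip at least 52 mm above the inner floor) (z of brush_tip in the frame of tube_blue above 0.058 m), for 0.03 s.
5. brush tip at the bottom of the blue-rimmed tube (within 12 mm of its inner floor), time 3 of 3 (all of step 3), for 0.03 s.
6. brush tip at the bottom of the red-rimmed tube (within 12 mm of its inner floor), time 1 of 3 (x of brush_tip in the frame of tube_red between -0.02 and 0.02 m and y of brush_tip in the frame of tube_red between -0.02 and 0.02 m and z of brush_tip in the frame of tube_red between 0 and 0.018 m), for 0.03 s.
7. brush drawn back up the red-rimmed tube (tip at least 52 mm above the inner floor) (z of brush_tip in the frame of tube_red above 0.058 m), for 0.03 s.
8. brush tip at the bottom of the red-rimmed tube (within 12 mm of its inner floor), time 2 of 3 (all of step 6), for 0.03 s.
9. brush drawn back up the red-rimmed tube (tip at least 52 mm above the inner floor) (z of brush_tip in the frame of tube_red above 0.058 m), for 0.03 s.
10. brush tip at the bottom of the red-rimmed tube (within 12 mm of its inner floor), time 3 of 3 (all of step 8), for 0.03 s.
At the end, for the whole second after the job is handed in: Both tubes scrubbed in order; the brush stands in its stand with its tip within 15 mm of the stand's axis and less than 14 mm above the bench (collar on the rim, 10 mm), within 0.1 rad of upright, at rest and released (horizontal distance between brush_tip and stand below 0.015 m and z of brush_tip in the frame of stand below 0.014 m and angle between brush_grip's own z axis and vertical below 0.1 rad and linear speed of brush below 0.02 m/s); the robot touches nothing.
It fails at once if a bystander on the bench is moved more than 20 mm or tipped (distance of any of bottle_amber, bottle_clear, tip_box, plate, cassette_a, cassette_b, beaker, cylinder from where it was at the start of the episode above 0.02 m or angle between any of bottle_amber, bottle_clear, tip_box, plate, cassette_a, cassette_b, beaker, cylinder's own z axis and vertical above 0.3 rad).
It fails at once if a tube is rammed (a blow of more than 150 N on it) (contact force between any of tube_blue, tube_red and anything else above 150 N).
It fails at once if the brush is dropped or driven fast into its stand (over 0.7 m/s inside it) (horizontal distance between brush_tip and stand below 0.03 m and z of brush_tip in the frame of stand below 0.06 m and linear speed of brush above 0.7 m/s).
It also fails if it takes over 72 s, if anything falls off the work surface, if the arm or the gripper's body presses on something with over 40 N, if the wrist force passes 120 N, or if a joint passes its speed limit or range.

## Robot

A 6-joint arm with a two-finger parallel gripper is mounted at the origin on the work surface. World frame = base frame: x ahead of the robot, y to its left, z up, the work surface at z = 0. Lengths are in m, angles in rad, forces in N, time in s.
With the tool pointing down it reaches from about 0.275 to 0.725 m from the base axis. Payload 15.9 kg.
Tool frame: the origin (TCP) lies on the centre line of the jaws, within the pads' length; the fingertips stand 14 mm ahead of it and the grasp point (between the pads) lies 5 mm behind it; z points along the fingers, y is the direction in which the jaws open and shut (so a half turn about z gives the same grasp; the last joint's range is limited). The gripper opens to 85 mm and grips with 20 to 120 N. Pads are 22 mm wide; open, the fingers measure 114 mm over their backs; the gripper's body (76 mm by 85 mm) begins 54 mm behind the grasp point. The pads swing forward as they close: fully open they stand 13 mm farther back than shut.
Start: joints at [-1.105, 0.213, -0.034, 1.323, 0, 1.571], TCP at [0.225, -0.447, 0.245] pointing down, gripper open.
Joint ranges: [-2.98, 2.98], [-0.74, 1.72], [-1.14, 1.35], [-2.1, 2.04], [-1.57, 1.44], [-3.14, 3.14]. Speed limits (rad/s): [1.89, 1.89, 2.39, 2.57, 3.14, 3.14].

## Interface

Orientations are given as a unit quaternion [x, y, z, w].
In Python, from workcell import get_obs, get_image, calibration, sign_off gives the robot as it stands.
- The arm moves only by the tool play_rows, never from a script. Its argument "commands" is one flat list of numbers, 7 for each row, row after row: the shift along the tool's x, y, z in mm, then the turn, a rotation vector about the tool's x, y, z in degrees, then the gripper command: -1 is shut, 1 is fully open, values between are in proportion. A call has 1 to 12 rows; each row is the pose to reach, as a shift and turn from the pose commanded when the call began, along the tool's axes at that moment; what a row does not reach only later rows make up. A row lasts 1/10 s, in which the tool goes at most 50 mm and 8.59 degrees, less where a joint would pass 70% of its speed; a pose out of reach is approached as far as the arm can. A call with a gripper value outside its range is refused whole. The fingers move at their own pace and stop on an object; "force" is the grip in N (left out, the last holds). Time passes only in rows, so rows that repeat a pose let the fingers close. It gives the time, the measured TCP pose, the force and the opening at its end, in the units of the state.
- get_obs(): the state, without advancing time (a new reading comes with each control period).
- get_image(name): name is "scene" or "top" or "wrist"; returns the picture (420x560x3 uint8, red, green, blue); there is no depth.
- calibration(name): a dict with "fx", "fy", "cx", "cy" (pixels), "origin" and "rotation" of the camera in the world. Camera axes: x right, y up, looking along -z (the intrinsics and any distortion apply to the point x, -y, -z); pixel columns grow to the right and rows downward; lengths in m; the calibration is good to about 2 mm. A picture is of the moment at which its call begins: read the wrist's pose just before it. calibration takes no time and is no camera call; for the wrist camera it gives the pose at the moment of the call.
- sign_off(): hands the job in, once; it reports no verdict.
The state is a dict: "clock": time; "q": joint angles; "joint_vel": joint speeds; "effort": joint torques, N m; "tool_pos": TCP position; "orientation": TCP orientation; "force": force on the tool from outside, world axes, zero at the start; "torque": the same for the moment, N m; "opening": opening from 0.0 (shut) to 1.0 (fully open).
Only numpy, scipy, OpenCV 4.12 (cv2) and the standard library are available. Lean on these libraries where they do the work, as an engineer would, in place of code of your own. Each camera call takes 0.05 s, during which the arm holds its last target.

## Working session

There is one attempt and no reset: what is moved stays moved. The work goes in short steps, Python scripts to look and compute and a tool call to move; the robot and the scene stay as the last step left them, time stands still between calls to the robot, and variables do not carry over. Pictures are saved under pics/ and viewed, and the job is handed in when it is done.

Besides the shell and the picture viewer there is one more tool, called after "Emit:" as name(argument=value, ...) on one line, values as JSON. play_rows: Moves the arm, as the interface text tells. Its arguments: {"type":"object","properties":{"commands":{"type":"array","items":{"type":"number"}},"force":{"type":"number"}},"required":["commands"]}

```bash
mkdir -p pics; ls
python3 - <<'E'
from workcell import *
import cv2
o=get_obs();print(o)
for n in("scene","top","wrist"):
    print(n,calibration(n)); cv2.imwrite(f"pics/{n}0.png",get_image(n)[:,:,::-1])
E
```

```text
pics
{'clock': 0.0, 'q': array([-1.10497646e+00,  2.13330268e-01, -3.50810225e-02,  1.32346862e+00,
        2.02535325e-06,  1.57076057e+00]), 'joint_vel': array([ 0.00050417,  0.00024761,  0.00069374, -0.00016764, -0.00057639,
        0.00207808]), 'effort': array([ 4.36944945e-03, -6.86171007e+01,  4.87108541e+01,  1.76398986e-02,
       -3.11839540e-04,  1.32863516e-05]), 'tool_pos': array([ 0.22443345, -0.44643846,  0.24482038]), 'orientation': array([ 9.72994605e-01,  2.30827218e-01, -1.24056618e-04, -5.27400836e-04]), 'force': array([ 0.3215195 , -0.14896067,  0.01170226]), 'torque': array([-0.03042128, -0.0177872 ,  0.01076553]), 'opening': 1.0002652332165582}
scene {'fx': 398.4953270848135, 'fy': 398.4953270848135, 'cx': 283.91468059201804, 'cy': 209.20474940210562, 'origin': array([1.02168402, 0.24507108, 0.90510408]), 'rotation': array([0.16489616, 0.30957635, 0.83566309, 0.422657  ])}
top {'fx': 389.8213892304069, 'fy': 389.8213892304069, 'cx': 280.34391217391163, 'cy': 205.51417242751327, 'origin': array([ 0.38320401, -0.15938221,  1.13667993]), 'rotation': array([-0.02230504,  0.02511567,  0.70736772, -0.70604717])}
wrist {'fx': 348.5426170510864, 'fy': 348.5426170510864, 'cx': 276.34796708056524, 'cy': 207.94214986109932, 'origin': array([ 0.28703471, -0.4158642 ,  0.37394475]), 'rotation': array([-0.11877549,  0.07336621, -0.51966561,  0.84288637])}
```

View pics/scene0.png

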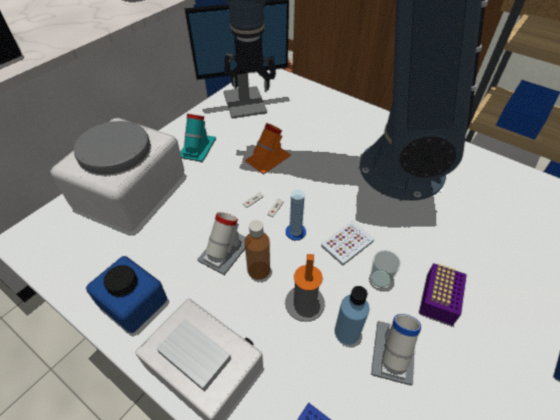

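View pics/top0.png

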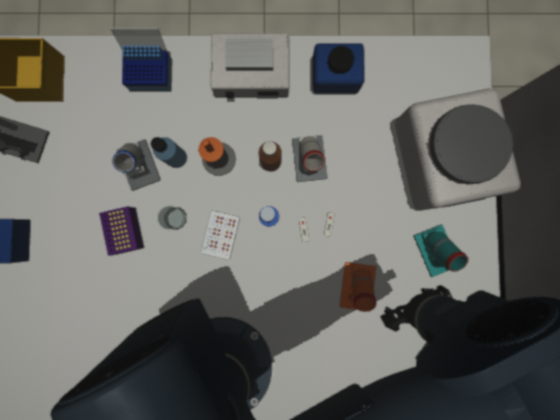

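View pics/wrist0.png

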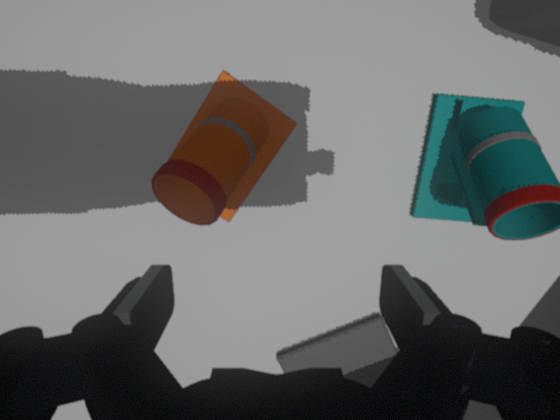

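```bash
cat > h.py <<'E'
import numpy as np,cv2,json
from scipy.spatial.transform import Rotation as R
from workcell import *
def proj(cal,P):
    P=np.atleast_2d(P); p=R.from_quat(cal['rotation']).inv().apply(P-cal['origin'])
    return np.c_[cal['cx']+cal['fx']*p[:,0]/-p[:,2], cal['cy']-cal['fy']*p[:,1]/-p[:,2]]
def ray(cal,u,v):
    d=R.from_quat(cal['rotation']).apply([(u-cal['cx'])/cal['fx'],-(v-cal['cy'])/cal['fy'],-1]); return cal['origin'],d
def atz(cal,u,v,z):
    o,d=ray(cal,u,v); return o+d*(z-o[2])/d[2]
def crop(src,dst,x0,y0,x1,y1,s):
    im=cv2.imread(src)[y0:y1,x0:x1]; cv2.imwrite(dst,cv2.resize(im,None,fx=s,fy=s,interpolation=cv2.INTER_CUBIC))
E
python3 - <<'E'
from h import *
crop('pics/top0.png','pics/t1.png',100,120,360,270,3)
crop('pics/scene0.png','pics/s1.png',190,180,330,320,4)
crop('pics/scene0.png','pics/s2.png',280,240,430,390,4)
c=calibration('top'); print(atz(c,212,145,.2),atz(c,128,158,.1),atz(c,312,155,.1))
print(atz(c,270,150,0.19))
E
```

```text
[0.59391243 0.00274595 0.2       ] [0.58133047 0.24494868 0.1       ] [ 0.58886478 -0.24899175  0.1       ]
[ 0.58355849 -0.13806665  0.19      ]
```

View pics/t1.png

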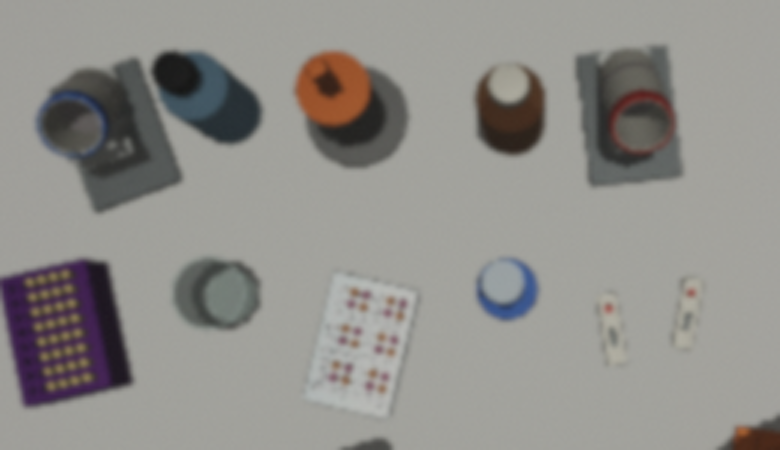

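View pics/s1.png

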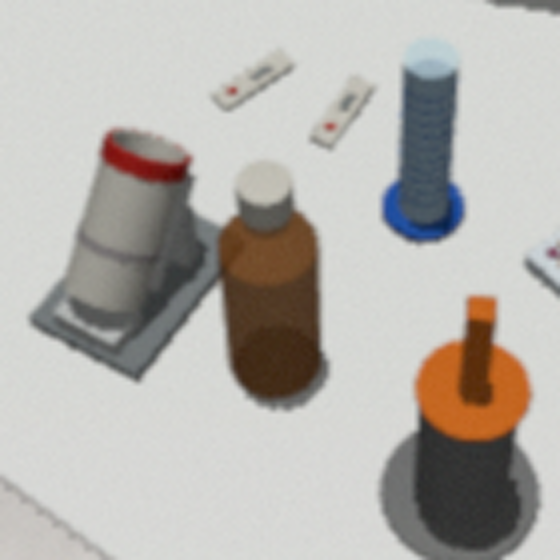

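View pics/s2.png

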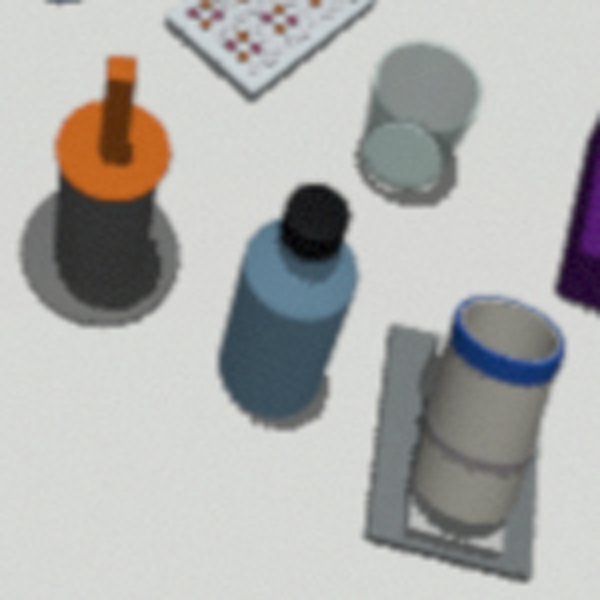

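Run:
```python
from h import *
c=calibration('top');s=calibration('scene')
T=lambda u,v:(100+u/3,120+v/3)
S1=lambda u,v:(190+u/4,180+v/4); S2=lambda u,v:(280+u/4,240+v/4)
def tri(a,b):
    o1,d1=ray(c,*a);o2,d2=ray(s,*b)
    A=np.c_[d1,-d2];t=np.linalg.lstsq(A,o2-o1,rcond=None)[0]
    p,q=o1+t[0]*d1,o2+t[1]*d2
    return (p+q)/2,np.linalg.norm(p-q)
print('collar',atz(c,*T(333,88),.129),atz(s,*S2(113,148),.129),atz(s,*S1(473,390),.129))
print('foot',atz(c,*T(357,117),.006),atz(s,*S2(100,252),.006))
print('handletop',tri(T(321,70),S2(121,70)))
print('blue mouth',tri(T(72,124),S2(509,337)))
print('red mouth',tri(T(641,123),S1(148,155)))
for p in [(97,211),(181,180),(137,58)]: print('bbase',atz(c,*T(*p),.006))
for p in [(370,538),(528,578),(392,326)]: print('bbase s',atz(s,*S2(*p),.006))
for p in [(577,55),(667,45),(682,177),(591,186)]: print('rbase',atz(c,*T(*p),.006))
for p in [(32,318),(138,378),(225,250)]: print('rbase s',atz(s,*S1(*p),.006))
for p in [(176,70)]: print('clear',atz(c,*T(*p),.19))
print('clear',tri(T(176,72),S2(316,208)))
print('amber',tri(T(509,83),S1(265,185)))
print('cyl',tri(T(500,282),S1(431,57)))
```

```text
collar [0.59841297 0.01753592 0.129     ] [0.59954138 0.01901056 0.129     ] [0.60062304 0.01973316 0.129     ]
foot [0.59600193 0.0154333  0.006     ] [0.59958771 0.01819496 0.006     ]
handletop (array([0.59713614, 0.01580529, 0.20111639]), np.float64(0.0024962909581335555))
blue mouth (array([0.56800815, 0.24674941, 0.12269735]), np.float64(0.0008147304447862944))
red mouth (array([ 0.570315  , -0.25202934,  0.11097347]), np.float64(0.000797315295113375))
bbase [0.50418455 0.26672186 0.006     ]
bbase [0.53433958 0.18589354 0.006     ]
bbase [0.65462553 0.23114901 0.006     ]
bbase s [0.65493114 0.23523675 0.006     ]
bbase s [0.62290065 0.31457063 0.006     ]
bbase s [0.53559114 0.18739801 0.006     ]
rbase [ 0.65714991 -0.19961797  0.006     ]
rbase [ 0.66700786 -0.28799245  0.006     ]
rbase [ 0.53656023 -0.30140481  0.006     ]
rbase [ 0.52787228 -0.21271852  0.006     ]
rbase s [ 0.66393299 -0.28528415  0.006     ]
rbase s [ 0.65674053 -0.19702146  0.006     ]
rbase s [ 0.5431456  -0.21744071  0.006     ]
clear [0.60045683 0.13548414 0.19      ]
clear (array([0.59918507, 0.13744164, 0.18640971]), np.float64(0.0019149596151842954))
amber (array([ 0.58982904, -0.13656787,  0.18596611]), np.float64(0.001427003236381217))
cyl (array([ 0.42789027, -0.12952745,  0.15988454]), np.float64(0.0012603517678856052))
```

```bash
cat >> h.py <<'E'
def tgt(pos,Rt,obs=None):
    o=obs or get_obs(); Rc=R.from_quat(o['orientation'])
    d=Rc.inv().apply(np.array(pos)-o['tool_pos'])*1000
    rv=np.degrees((Rc.inv()*Rt).as_rotvec()); print('move',np.round(d,1),np.round(rv,2)); return d,rv
def down(yaw): # tool z down, tool x at yaw deg
    return R.from_euler('z',yaw,degrees=True)*R.from_euler('x',180,degrees=True)
E
python3 - <<'E'
from h import *
o=get_obs();w=calibration('wrist');Rc=R.from_quat(o['orientation'])
print(Rc.as_matrix().round(3)); Rw=R.from_quat(w['rotation'])
print((Rc.inv()*Rw).as_matrix().round(3), Rc.inv().apply(w['origin']-o['tool_pos']))
tgt([.42,-.25,.42],down(0))
E
```

```text
[[ 0.893  0.449 -0.   ]
 [ 0.449 -0.893  0.001]
 [ 0.    -0.001 -1.   ]]
[[ 0.     0.961  0.276]
 [ 1.     0.    -0.001]
 [-0.001  0.276 -0.961]] [ 0.06968767  0.00063631 -0.12905912]
move [ 263.   -87.9 -175. ] [-5.000e-02  1.000e-02  2.669e+01]
```

Run:
```python
from h import *
tgt([.52,-.25,.40],down(0))
```

```text
move [ 352.3  -43.  -155. ] [-5.000e-02  1.000e-02  2.669e+01]
```

Emit:
play_rows(commands=[352,-43,-155,0,0,26.7,1,352,-43,-155,0,0,26.7,1,352,-43,-155,0,0,26.7,1,352,-43,-155,0,0,26.7,1,352,-43,-155,0,0,26.7,1,352,-43,-155,0,0,26.7,1,352,-43,-155,0,0,26.7,1,352,-43,-155,0,0,26.7,1,352,-43,-155,0,0,26.7,1,352,-43,-155,0,0,26.7,1,352,-43,-155,0,0,26.7,1])

```text
clock: 1.25
tool_pos: [0.519, -0.2507, 0.3997]
orientation: [1.0, -0.0, -0.001, -0.0]
force: [-0.2, 0.7, 0.1]
opening: 1.001
```

Run:
```python
from h import *
o=get_obs();print(o['clock'],o['tool_pos'],o['q'],np.abs(o['joint_vel']).max())
w=calibration('wrist'); cv2.imwrite('pics/w1.png',get_image('wrist')[:,:,::-1]); json.dump({k:np.array(v).tolist() for k,v in w.items()},open('w1.json','w'))
tgt([.52,.018,.42],down(0))
```

```text
1.25 [ 0.51904598 -0.25065971  0.39967773] [-4.49774074e-01  4.51340679e-01  6.97716331e-01  1.81834126e+00
 -2.28511129e-04  2.69250012e+00] 0.013610229981296084
move [   0.9 -268.9  -20.1] [-0.02  0.07 -0.08]
```

View pics/w1.png

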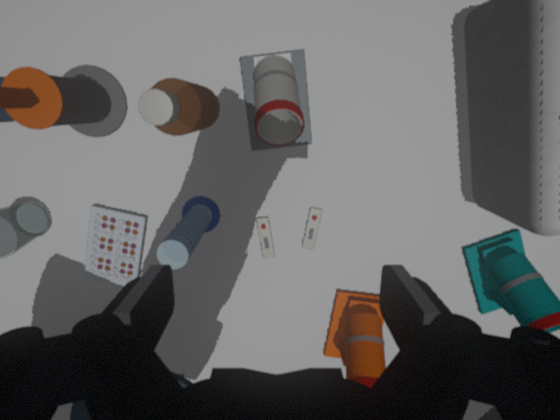

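Emit:
play_rows(commands=[1,-269,-20,0,0,0,1,1,-269,-20,0,0,0,1,1,-269,-20,0,0,0,1,1,-269,-20,0,0,0,1,1,-269,-20,0,0,0,1,1,-269,-20,0,0,0,1,1,-269,-20,0,0,0,1,1,-269,-20,0,0,0,1])

```text
clock: 2.1
tool_pos: [0.5206, 0.0077, 0.4201]
orientation: [1.0, 0.006, -0.0, -0.004]
force: [0.1, -0.6, 0.3]
opening: 1.001
```

Run:
```python
from h import *
o=get_obs();print(o['clock'],o['tool_pos'],o['q'],np.abs(o['joint_vel']).max())
w=calibration('wrist'); cv2.imwrite('pics/w2.png',get_image('wrist')[:,:,::-1]); json.dump({k:np.array(v).tolist() for k,v in w.items()},open('w2.json','w'))
tgt([.52,.25,.40],down(0))
```

```text
2.1 [0.52056651 0.00766372 0.42014868] [0.01037148 0.32362114 0.56185761 1.80939793 0.00750791 3.14076732] 0.01651921206157541
move [   1.9 -242.4   21.9] [-0.43  0.03  0.61]
```

View pics/w2.png

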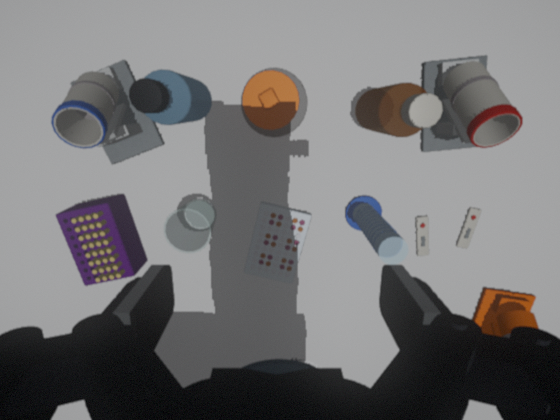

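Run:
```python
from h import *
crop('pics/w2.png','pics/w2a.png',225,55,325,145,6)
crop('pics/w2.png','pics/w2b.png',40,50,170,170,5)
crop('pics/w2.png','pics/w2c.png',410,45,540,165,5)
crop('pics/w1.png','pics/w1c.png',220,40,330,160,5)
```

```text
(no output)
```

View pics/w2a.png

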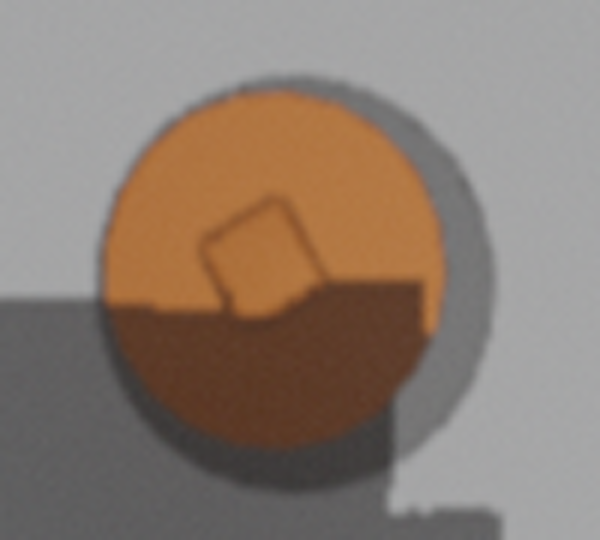

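View pics/w2b.png

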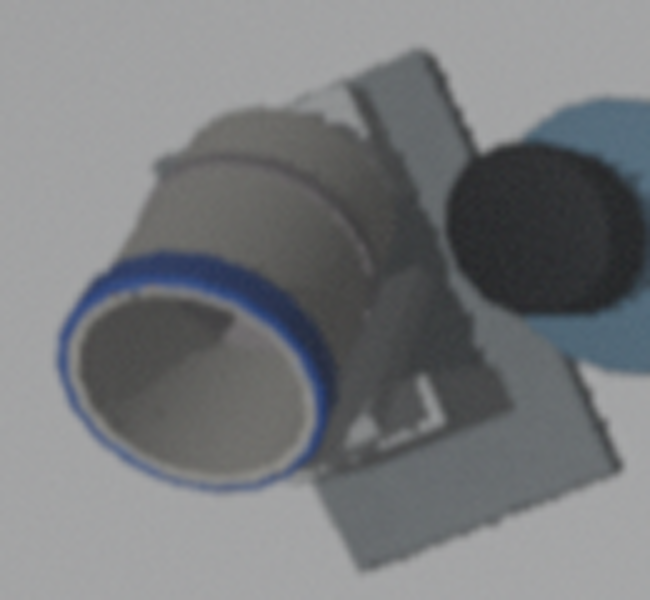

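View pics/w2c.png

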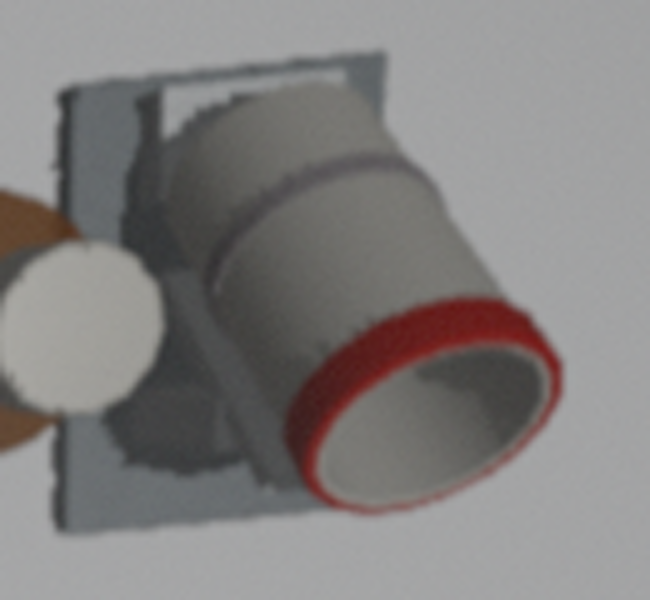

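View pics/w1c.png

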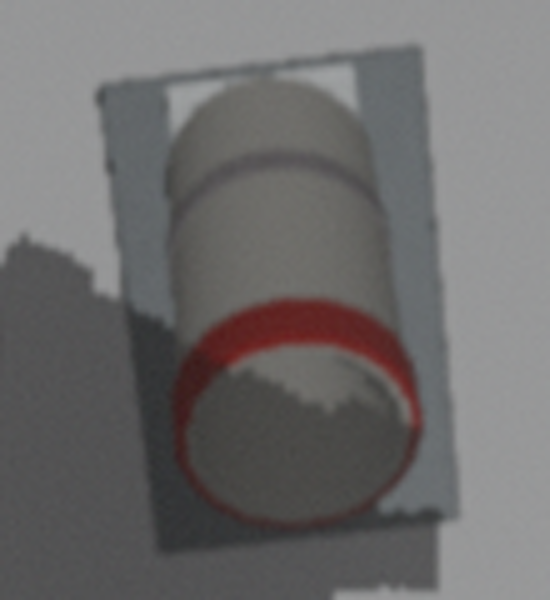

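```bash
cat > fit.py <<'E'
from h import *
from scipy.optimize import least_squares
T=lambda u,v:(100+u/3,120+v/3)
S1=lambda u,v:(190+u/4,180+v/4); S2=lambda u,v:(280+u/4,240+v/4)
W2b=lambda u,v:(40+u/5,50+v/5);W2c=lambda u,v:(410+u/5,45+v/5);W1c=lambda u,v:(220+u/5,40+v/5)
ct=calibration('top');cs=calibration('scene');L=lambda f:{k:np.array(v) for k,v in json.load(open(f)).items()}
w1,w2=L('w1.json'),L('w2.json')
B=[(ct,[T(*p) for p in [(38,124),(72,91),(107,125),(72,158),(48,148),(98,148)]]),
 (cs,[S2(*p) for p in [(460,312),(480,300),(505,296),(535,306),(556,325),(565,345)]]),
 (w2,[W2b(*p) for p in [(58,360),(75,410),(110,450),(160,478),(220,490),(270,480),(305,460)]])]
Rd=[(ct,[T(*p) for p in [(610,123),(675,123),(641,153),(618,143),(665,143)]]),
 (cs,[S1(*p) for p in [(105,142),(118,131),(140,129),(165,135),(187,150),(190,158)]]),
 (w2,[W2c(*p) for p in [(310,480),(340,505),(380,513),(430,500),(490,470),(535,430),(560,385)]]),
 (w1,[W1c(*p) for p in [(175,430),(185,470),(210,500),(250,522),(300,527),(350,515),(395,485),(418,440)]])]
def axis(az,lean): return np.array([np.sin(lean)*np.cos(az),np.sin(lean)*np.sin(az),np.cos(lean)])
def fit(V,lean,x0,az0):
    def f(p):
        a=axis(p[3],lean);r=[]
        for c,pts in V:
            for q in pts:
                o,d=ray(c,*q);P=o+d*((p[:3]-o)@a)/(d@a);r.append((np.linalg.norm(P-p[:3])-.029)*1000)
        r.append((p[3]-az0)*57/2)   # base-edge prior, sigma 2 deg
        return r
    s=least_squares(f,list(x0)+[az0],loss='soft_l1');r=f(s.x)
    print('mouth',s.x[:3].round(4),'az',np.degrees(s.x[3]).round(1),'origin',(s.x[:3]-.106*axis(s.x[3],lean)).round(4));k=0
    for c,pts in V: print(' res',np.round(r[k:k+len(pts)],1));k+=len(pts)
    return s.x
if __name__=='__main__':
    fit(B,np.radians(28),[.568,.247,.122],np.radians(180+21.1))
    fit(Rd,np.radians(38),[.57,-.252,.111],np.radians(180+5.8))
    for p in [(425,48),(620,467),(362,570)]: print('bb',atz(w2,*W2b(*p),.006))
    for p in [(65,90),(385,55),(65,530)]: print('rb',atz(w2,*W2c(*p),.006))
    for p in [(102,90),(420,45),(458,515),(160,550)]: print('rb1',atz(w1,*W1c(*p),.006))
    H=lambda u,v:(225+u/6,55+v/6)
    q=[atz(w2,*H(*p),.209) for p in [(275,195),(198,243),(328,285),(250,320)]];print(np.array(q).round(4));print(np.degrees(np.arctan2(*(q[0]-q[1])[[1,0]])),np.degrees(np.arctan2(*(q[2]-q[0])[[1,0]])),np.mean(q,0),np.linalg.norm(q[0]-q[1]),np.linalg.norm(q[0]-q[2]))
    print('collar',atz(w2,*H(273,270),.129),'foot',atz(w2,*H(297,283),.006))
E
python3 fit.py
```

```text
mouth [0.5659 0.2447 0.1264] az 201.8 origin [0.6121 0.2632 0.0328]
 res [-1.1  2.1 -0.1  0.4  0.7 -0.9]
 res [-4.  -4.7  0.7  2.3  0.2 -0. ]
 res [-1.5 -1.2 -0.5 -0.2 -0.  -0.4  0.2]
mouth [ 0.568  -0.2548  0.118 ] az 187.5 origin [ 0.6327 -0.2463  0.0345]
 res [ 1.9 -1.9 -0.5 -0.2 -1.7]
 res [ 3.  -7.3 -0.   3.8  0.5  1. ]
 res [-1.8 -1.4  0.7  0.3  0.3 -0.2 -0.4]
 res [-1.3 -1.6 -1.1  0.1  0.6  0.7  0.8 -0.1]
bb [0.65506617 0.23031966 0.006     ]
bb [0.53568165 0.18307304 0.006     ]
bb [0.50274134 0.26674149 0.006     ]
rb [ 0.65498102 -0.20084477  0.006     ]
rb [ 0.6652643  -0.29130217  0.006     ]
rb [ 0.52881163 -0.21691292  0.006     ]
rb1 [ 0.6550229  -0.20191891  0.006     ]
rb1 [ 0.66646079 -0.28996809  0.006     ]
rb1 [ 0.53839987 -0.30395446  0.006     ]
rb1 [ 0.5281692  -0.21547735  0.006     ]
[[0.6085 0.0143 0.209 ]
 [0.6013 0.0262 0.209 ]
 [0.5953 0.0059 0.209 ]
 [0.5899 0.0181 0.209 ]]
-58.90114267006511 -147.65334626339728 [0.59873405 0.01610755 0.209     ] 0.013879059937755421 0.015594580076599196
collar [0.59901841 0.0163418  0.129     ] foot [0.59845417 0.01316846 0.006     ]
```

```bash
cat > ov.py <<'E'
from fit import *
def ov(src,cal,box,s,M,az,lean,dst):
    x0,y0,x1,y1=box; im=cv2.resize(cv2.imread(src)[y0:y1,x0:x1],None,fx=s,fy=s,interpolation=cv2.INTER_CUBIC)
    a=axis(az,lean);e1=np.cross(a,[0,0,1]);e1/=np.linalg.norm(e1);e2=np.cross(a,e1);t=np.linspace(0,2*np.pi,60)
    for r,col in((.029,(0,255,0)),(.024,(255,255,0))):
        P=M+r*(np.outer(np.cos(t),e1)+np.outer(np.sin(t),e2)); p=(proj(cal,P)-[x0,y0]+.5)*s
        cv2.polylines(im,[np.round(p*8).astype(int)],True,col,1,cv2.LINE_AA,3)
    return im
def sheet(name,M,az,lean,red):
    az,lean=np.radians([az,lean]);M=np.array(M)
    if red: a=[('pics/top0.png',ct,(290,120,340,185),6),('pics/scene0.png',cs,(200,200,250,265),6),('pics/w2.png',w2,(465,95,535,160),6) ,('pics/w1.png',w1,(245,90,315,155),6)]
    else: a=[('pics/top0.png',ct,(100,130,160,195),6),('pics/scene0.png',cs,(380,305,430,370),6),('pics/w2.png',w2,(45,90,115,155),6)]
    cv2.imwrite(name,cv2.resize(np.hstack([ov(*x,M,az,lean,0) for x in a]),None,fx=.66 if not red else .55,fy=.66 if not red else .55,interpolation=cv2.INTER_AREA))
E
python3 -c "
from ov import *
sheet('pics/ob1.png',[.5659,.2447,.1264],201.7,28,0)
sheet('pics/or1.png',[.568,-.2550,.118],186.8,38,1)"
```

```text
(no output)
```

View pics/ob1.png

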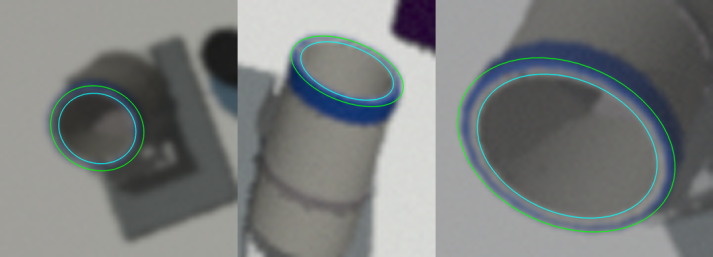

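View pics/or1.png

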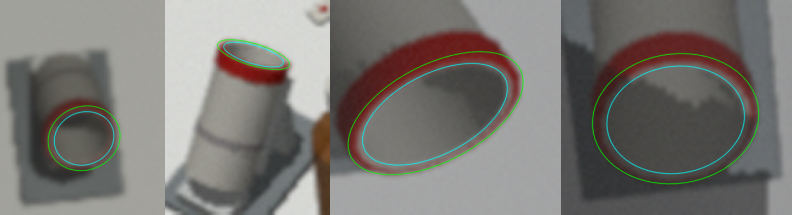

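Run:
```python
from h import *
tgt([.5985,.0165,.30],down(121.5))
```

```text
move [ 78.   -7.4 120.1] [  -0.29   -0.44 -120.89]
```

Emit:
play_rows(commands=[78,-7,120,0,0,-120.9,1,78,-7,120,0,0,-120.9,1,78,-7,120,0,0,-120.9,1,78,-7,120,0,0,-120.9,1,78,-7,120,0,0,-120.9,1,78,-7,120,0,0,-120.9,1,78,-7,120,0,0,-120.9,1,78,-7,120,0,0,-120.9,1,78,-7,120,0,0,-120.9,1,78,-7,120,0,0,-120.9,1,78,-7,120,0,0,-120.9,1,78,-7,120,0,0,-120.9,1])

```text
clock: 3.35
tool_pos: [0.5987, 0.0159, 0.3]
orientation: [0.615, 0.788, 0.003, -0.003]
force: [-0.3, -0.1, 1.3]
opening: 1.001
```

Run:
```python
from h import *
o=get_obs();print(o['clock'],o['tool_pos'],o['q'])
tgt([.5985,.0165,.29],down(121.5))
```

```text
3.35 [0.59870379 0.01594738 0.30001057] [0.02276512 0.43469081 0.41107032 1.5476655  0.00767534 1.34793093]
move [ 0.5 -0.1 10. ] [  0.14  -0.42 -17.43]
```

Emit:
play_rows(commands=[0.5,0,10,0.1,-0.4,-17.4,1,0.5,0,10,0.1,-0.4,-17.4,1,0.5,0,10,0.1,-0.4,-17.4,1,0.5,0,10,0.1,-0.4,-17.4,1])

```text
clock: 3.75
tool_pos: [0.5986, 0.0174, 0.2903]
orientation: [0.493, 0.87, 0.001, 0.0]
force: [0.3, -0.0, 0.3]
opening: 1.0
```

Run:
```python
from h import *
o=get_obs();print(o['clock'],o['tool_pos'],o['q'])
w=calibration('wrist'); cv2.imwrite('pics/w3.png',get_image('wrist')[:,:,::-1]); json.dump({k:np.array(v).tolist() for k,v in w.items()},open('w3.json','w'))
tgt([.5985,.0165,.163],down(121.5))
```

```text
3.75 [0.5986434  0.01738559 0.29033695] [2.86039919e-02 4.30227846e-01 3.79849690e-01 1.51962345e+00
 8.52845665e-04 1.05930758e+00]
move [ -1.   -1.  127.4] [ 0.07 -0.02 -0.52]
```

View pics/w3.png

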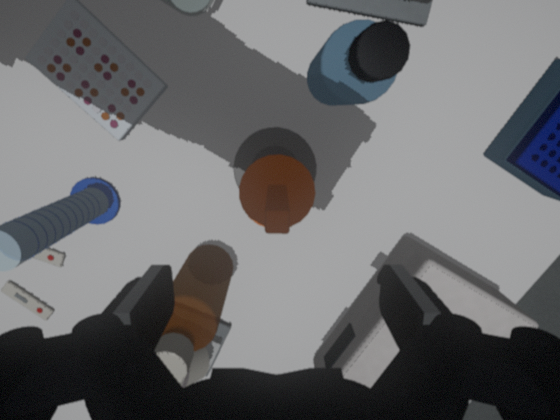

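Run:
```python
from h import *
w={k:np.array(v) for k,v in json.load(open('w3.json')).items()}
print(atz(w,278,230,.209),atz(w,277,191,.129),proj(w,[[.5985,.0165,.209],[.5985,.0165,.129]]))
```

```text
[0.60216468 0.01274436 0.209     ] [0.59830937 0.01829941 0.129     ] [[276.10489096 222.42364334]
 [276.10936338 192.86771642]]
```

Emit:
play_rows(commands=[-1,-1,50,0,0,-0.5,1,-1,-1,90,0,0,-0.5,1,-1,-1,115,0,0,-0.5,1,-1,-1,127,0,0,-0.5,1,-1,-1,127,0,0,-0.5,1])

```text
clock: 4.3
tool_pos: [0.5979, 0.0172, 0.1625]
orientation: [0.487, 0.873, 0.0, -0.001]
force: [0.2, 1.0, 0.3]
opening: 0.999
```

Emit:
play_rows(commands=[0,0,0,0,0,0,-1,0,0,0,0,0,0,-1,0,0,0,0,0,0,-1,0,0,0,0,0,0,-1,0,0,0,0,0,0,-1,0,0,0,0,0,0,-1,0,0,0,0,0,0,-1,0,0,0,0,0,0,-1], force=80)

```text
clock: 5.1
tool_pos: [0.5987, 0.0175, 0.1639]
orientation: [0.486, 0.874, 0.001, 0.001]
force: [-1.1, 0.6, 5.0]
opening: 0.174
```

Run:
```python
from h import *
o=get_obs();print(o['clock'],o['tool_pos'],o['opening'],o['force'],o['torque'])
cv2.imwrite('pics/w4.png',get_image('wrist')[:,:,::-1]);cv2.imwrite('pics/s4.png',get_image('scene')[:,:,::-1])
crop('pics/s4.png','pics/s4a.png',220,200,400,340,4)
```

```text
5.1 [0.59871287 0.01750585 0.16390967] 0.17445308241164745 [-1.10995587  0.62667941  5.00498076] [-0.01870678  0.26715774  0.0512913 ]
```

View pics/s4a.png

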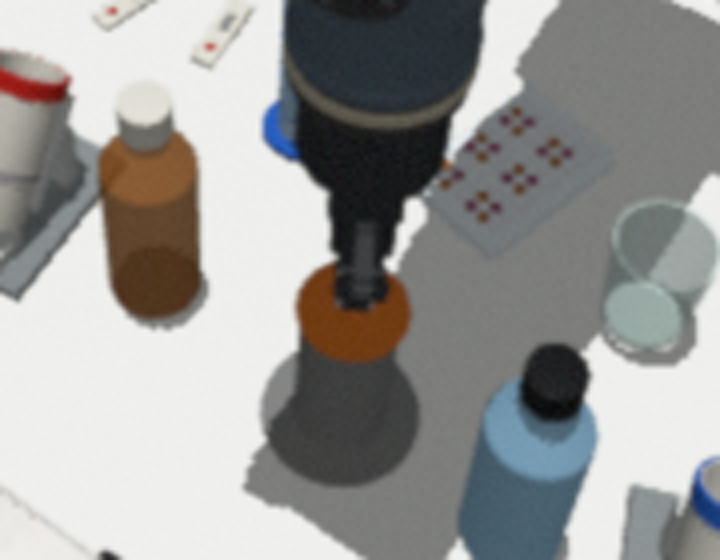

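View pics/w4.png

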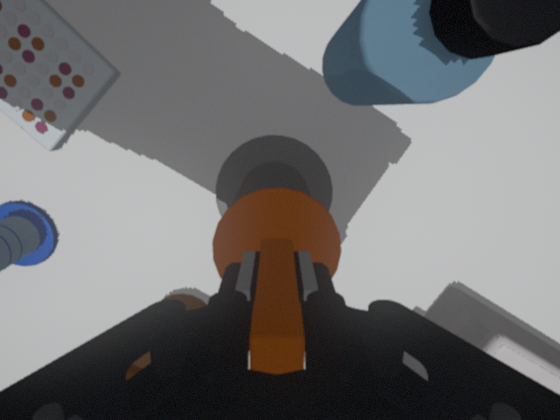

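Run:
```python
from h import *
crop('pics/w4.png','pics/w4a.png',200,180,350,385,3.5) if 0 else None
im=cv2.imread('pics/w4.png')[180:385,200:350];cv2.imwrite('pics/w4a.png',cv2.resize(im,None,fx=2.9,fy=2.9,interpolation=cv2.INTER_CUBIC))
o=get_obs();w=calibration('wrist');Rc=R.from_quat(o['orientation']);tp=o['tool_pos']
for x in(-4,0,4):
  for z in (209-163.9,129-163.9):
    pts=np.array([[x+8,0,-z],[x-8,0,-z],[x+33,0,-z],[x-33,0,-z]])/1000
    print(x,z,proj(w,tp+Rc.apply(pts)).round(1).tolist())
```

```text
-4 45.099999999999994 [[278.0, 347.8], [278.0, 393.7], [278.2, 267.2], [277.9, 458.0]]
-4 -34.900000000000006 [[277.4, 242.7], [277.4, 271.6], [277.4, 194.5], [277.3, 314.0]]
0 45.099999999999994 [[278.1, 335.7], [278.0, 382.6], [278.2, 253.2], [277.9, 448.3]]
0 -34.900000000000006 [[277.4, 235.2], [277.4, 264.5], [277.4, 186.4], [277.3, 307.4]]
4 45.099999999999994 [[278.1, 323.3], [278.0, 371.2], [278.2, 238.8], [277.9, 438.3]]
4 -34.900000000000006 [[277.4, 227.7], [277.4, 257.3], [277.4, 178.2], [277.3, 300.8]]
```

View pics/w4a.png

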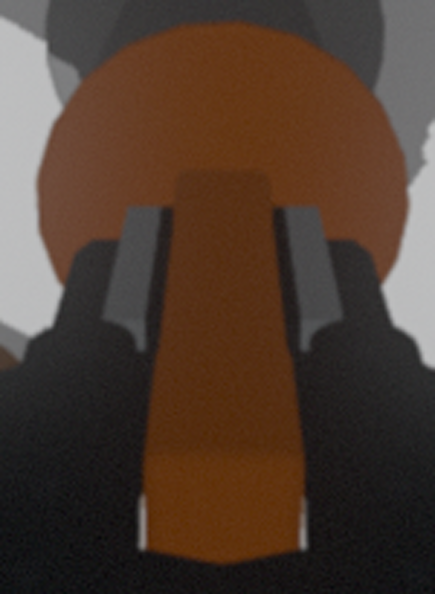

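```bash
cat >> h.py <<'E'
TUBE={'b':(np.array([.5658,.2443,.1255]),201.7,28),'r':(np.array([.568,-.2552,.117]),186.5,38)}
LT=.154
def tax(k):
    M,az,l=TUBE[k];az,l=np.radians([az,l]);return M,np.array([np.sin(l)*np.cos(az),np.sin(l)*np.sin(az),np.cos(l)])
def tpose(k,s,yaw=121.5):
    """TCP pose with tip at tube z=s (m)"""
    M,a=tax(k); tip=M+(s-.106)*a
    R0=down(yaw); z0=R0.apply([0,0,1]); 
    Rm=R.align_vectors([-a],[z0])[0] if 0 else R.from_rotvec(np.cross(z0,-a)/np.linalg.norm(np.cross(z0,-a))*np.arccos(z0@-a))
    return tip+LT*a, Rm*R0
def tiplocal(k,o=None):
    o=o or get_obs();M,a=tax(k);Rc=R.from_quat(o['orientation']);tip=o['tool_pos']+Rc.apply([0,0,LT])
    d=tip-M; s=d@a+.106; lat=d-(d@a)*a
    h=np.array([a[0],a[1],0]);h/=np.linalg.norm(h);e1=np.cross(a,np.cross(h,a));e1=np.cross(np.cross(a,h),a);e1/=np.linalg.norm(e1);e2=np.cross(a,e1)
    print('t',round(o['clock'],2),'s',round(s*1000,1),'lat(lean,side)',round(lat@e1*1000,1),round(lat@e2*1000,1),'ang',round(np.degrees(np.arccos(Rc.apply([0,0,1])@-a)),2),'F',o['force'].round(1),'F.axis',round(o['force']@a,1),'open',round(o['opening'],3),'q',o['q'].round(2))
E
python3 - <<'E'
from h import *
tgt([.598,.0172,.38],down(121.5))
for s in(.22,.13): print(tpose('b',s)[0],tpose('r',s)[0])
E
```

```text
move [ 1.000e-01 -3.000e-01 -2.161e+02] [0.12 0.01 0.33]
[0.44889805 0.19777906 0.36212995] [ 0.40406335 -0.27387822  0.32818688]
[0.48815616 0.21340177 0.28266467] [ 0.4591167  -0.26760568  0.25726591]
```

Emit:
play_rows(commands=[0,0,-20,0,0,0,-1,0,0,-45,0,0,0,-1,0,0,-80,0,0,0,-1,0,0,-125,0,0,0,-1,0,0,-170,0,0,0,-1,0,0,-217,0,0,0,-1,0,0,-217,0,0,0,-1])

```text
clock: 5.9
tool_pos: [0.5992, 0.0173, 0.3855]
orientation: [0.486, 0.874, 0.003, 0.003]
force: [0.7, -0.1, -0.9]
opening: 0.176
```

Run:
```python
from h import *
o=get_obs();print(o['clock'],o['tool_pos'],o['opening'],o['force'],o['torque'])
cv2.imwrite('pics/w5.png',get_image('wrist')[:,:,::-1]);cv2.imwrite('pics/s5.png',get_image('scene')[:,:,::-1])
crop('pics/s5.png','pics/s5a.png',220,120,400,340,3)
tgt(*tpose('b',.22))
```

```text
5.9 [0.59920886 0.0172938  0.38548727] 0.1761721521286167 [ 0.6554936  -0.11343898 -0.8868855 ] [ 0.01136763 -0.00593929 -0.00996097]
move [232.5 -32.4  18.7] [-27.4   -4.8    0.32]
```

View pics/s5a.png

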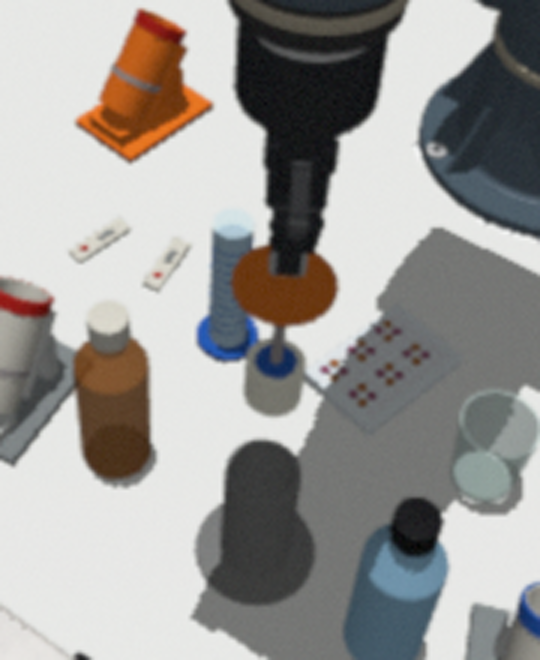

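Emit:
play_rows(commands=[232,-32,19,-27.4,-4.8,0.3,-1,232,-32,19,-27.4,-4.8,0.3,-1,232,-32,19,-27.4,-4.8,0.3,-1,232,-32,19,-27.4,-4.8,0.3,-1,232,-32,19,-27.4,-4.8,0.3,-1,232,-32,19,-27.4,-4.8,0.3,-1,232,-32,19,-27.4,-4.8,0.3,-1,232,-32,19,-27.4,-4.8,0.3,-1])

```text
clock: 6.8
tool_pos: [0.4436, 0.2006, 0.3586]
orientation: [0.472, 0.849, 0.187, 0.15]
force: [0.5, -0.7, -0.8]
opening: 0.176
```

Run:
```python
from h import *
tiplocal('b'); tgt(*tpose('b',.125))
for n in('wrist','scene','top'): cv2.imwrite(f'pics/{n}6.png',get_image(n)[:,:,::-1])
crop('pics/scene6.png','pics/s6a.png',300,180,460,390,2.8)
crop('pics/top6.png','pics/t6a.png',80,110,260,250,3)
```

```text
t 6.8 s 218.6 lat(lean,side) 5.7 -5.3 ang 0.37 F [ 0.5 -0.7 -0.8] F.axis -0.8 open 0.176 q [ 0.44 -0.24 -0.32  1.   -0.02  1.45]
move [-5.9  4.5 93.6] [-0.21 -0.31  0.32]
```

View pics/s6a.png

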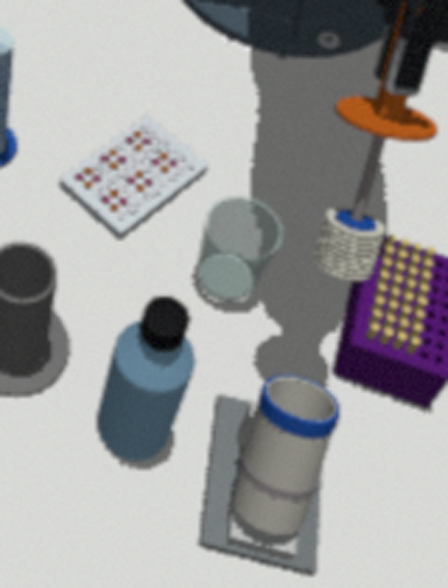

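View pics/wrist6.png

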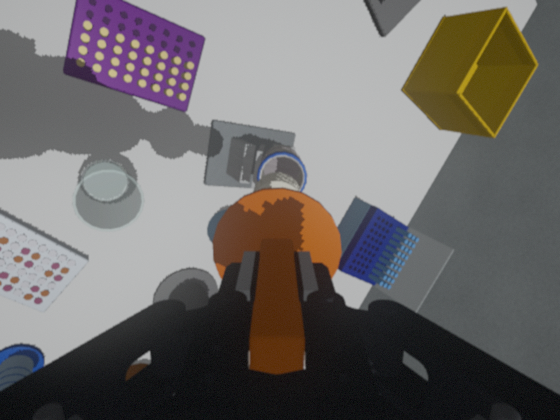

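Emit:
play_rows(commands=[0,0,0,0,0,0,-1,0,0,0,0,0,0,-1])

```text
clock: 7.15
tool_pos: [0.4496, 0.1965, 0.3609]
orientation: [0.475, 0.846, 0.187, 0.151]
force: [0.0, 0.2, -0.4]
opening: 0.177
```

Run:
```python
from h import *
tiplocal('b'); tgt(*tpose('b',.125))
```

```text
t 7.15 s 218.8 lat(lean,side) 0.9 1.5 ang 0.17 F [ 0.   0.2 -0.4] F.axis -0.4 open 0.177 q [ 0.43 -0.23 -0.31  1.01 -0.02  1.44]
move [ 1.3  1.  93.8] [-0.17 -0.01 -0.11]
```

Emit:
play_rows(commands=[1,1,40,0,0,0,-1,1,1,75,0,0,0,-1,1,1,88,0,0,0,-1,1,1,88,0,0,0,-1,1,1,88,0,0,0,-1])

```text
clock: 7.65
tool_pos: [0.4876, 0.2135, 0.2843]
orientation: [0.475, 0.847, 0.187, 0.152]
force: [-0.3, 0.2, -0.3]
opening: 0.176
```

Run:
```python
from h import *
tiplocal('b'); tgt(*tpose('b',.095))
cv2.imwrite('pics/wrist7.png',get_image('wrist')[:,:,::-1])
cv2.imwrite('pics/scene7.png',get_image('scene')[:,:,::-1]);cv2.imwrite('pics/top7.png',get_image('top')[:,:,::-1])
crop('pics/scene7.png','pics/s7a.png',350,250,450,390,4)
crop('pics/wrist7.png','pics/w7a.png',150,80,410,260,3)
crop('pics/top7.png','pics/t7a.png',80,110,260,220,3)
```

```text
t 7.65 s 131.7 lat(lean,side) -0.0 -0.3 ang 0.13 F [-0.3  0.2 -0.3] F.axis -0.2 open 0.176 q [ 0.42 -0.14 -0.44  0.79 -0.02  1.44]
move [-0.3 -0.4 36.7] [-0.13 -0.03 -0.06]
```

View pics/s7a.png

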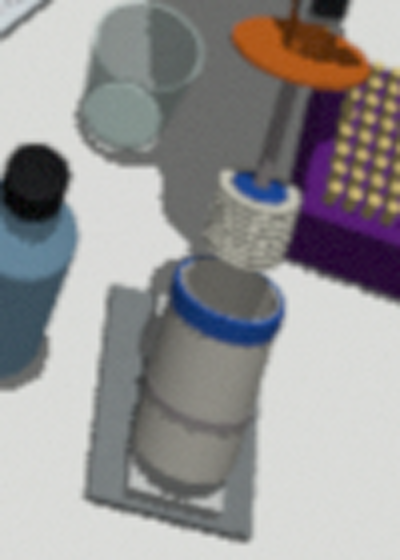

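View pics/w7a.png

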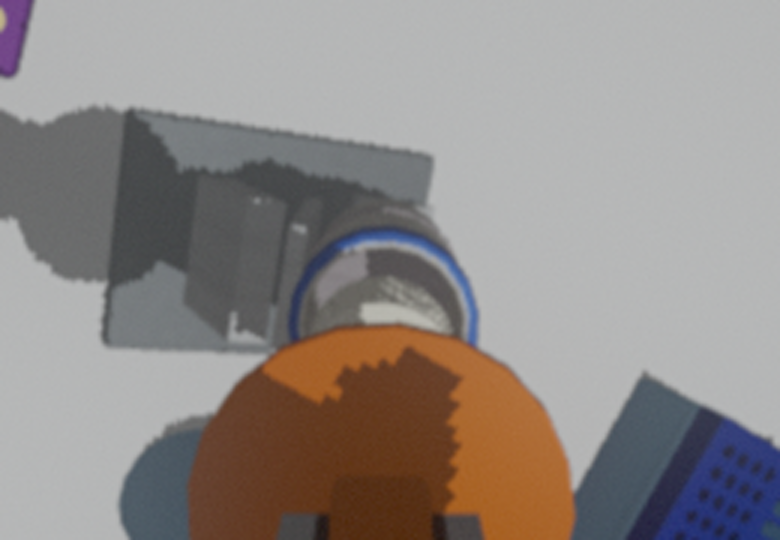

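View pics/t7a.png

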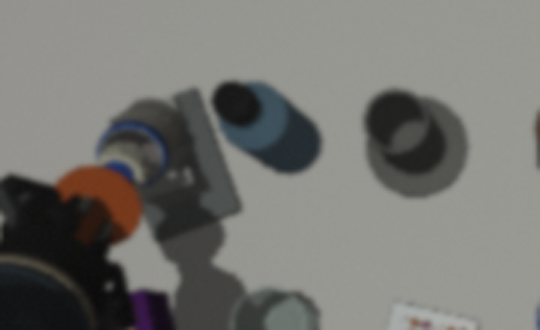

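Run:
```python
from ov import *
w=calibration('wrist')
im=ov('pics/wrist7.png',w,(200,120,360,230),5,TUBE['b'][0],np.radians(201.7),np.radians(28),0)
cv2.imwrite('pics/w7o.png',im)
im=ov('pics/scene7.png',cs,(370,290,440,360),6,TUBE['b'][0],np.radians(201.7),np.radians(28),0)
cv2.imwrite('pics/s7o.png',im)
```

```text
(no output)
```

View pics/w7o.png

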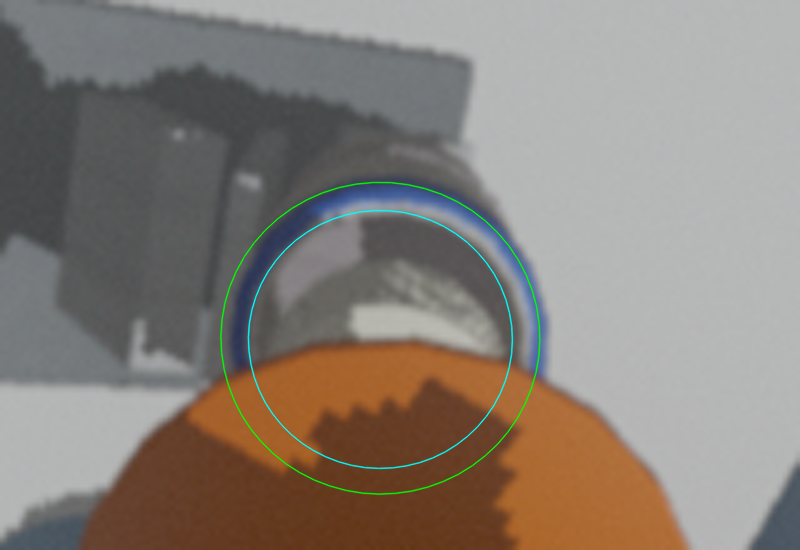

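View pics/s7o.png

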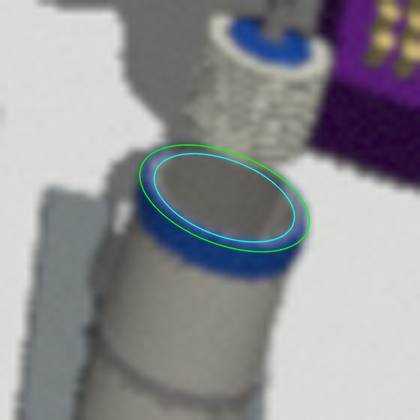

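```bash
python3 - <<'E'
from h import *
y=R.from_quat(get_obs()['orientation']).apply([0,1,0]);print(y)
M,az,l=TUBE['b'];print(np.round(M+.0012*y,4))
E
sed -i "s/'b':(np.array(\[.5658,.2443,.1255\])/'b':(np.array([.5668,.2449,.1257])/" h.py
python3 -c "
from h import *
tiplocal('b');tgt(*tpose('b',.05))"
```

```text
[0.74577091 0.47948343 0.46251638]
[0.5667 0.2449 0.1261]
t 7.8 s 132.8 lat(lean,side) 0.2 -0.7 ang 0.04 F [ 0.3  0.6 -0.2] F.axis -0.4 open 0.172 q [ 0.43 -0.14 -0.44  0.79 -0.02  1.44]
move [-0.7  0.  82.8] [-0.01 -0.04 -0.03]
```

Emit:
play_rows(commands=[-0.5,0.3,25,0,0,0,-1,-0.5,0.3,45,0,0,0,-1,-0.5,0.3,65,0,0,0,-1,-0.5,0.3,83,0,0,0,-1,-0.5,0.3,83,0,0,0,-1])

```text
clock: 8.3
tool_pos: [0.5235, 0.2281, 0.2094]
orientation: [0.474, 0.847, 0.187, 0.151]
force: [-0.7, 0.2, -0.8]
opening: 0.173
```

```bash
python3 -c "
from h import *
tiplocal('b');tgt(*tpose('b',.015))"
```

```text
t 8.3 s 47.8 lat(lean,side) 2.3 -0.5 ang 0.23 F [-0.7  0.2 -0.8] F.axis -0.4 open 0.173 q [ 0.42 -0.02 -0.52  0.59 -0.02  1.44]
move [-0.7  1.8 32.8] [-0.22 -0.07 -0.  ]
```

Emit:
play_rows(commands=[-0.5,1.5,12,0,0,0,-1,-0.5,1.5,22,0,0,0,-1,-0.5,1.5,28,0,0,0,-1,-0.5,1.5,32,0,0,0,-1,-0.5,1.5,32,0,0,0,-1])

```text
clock: 8.8
tool_pos: [0.5389, 0.2341, 0.1828]
orientation: [0.474, 0.847, 0.187, 0.151]
force: [-0.5, -1.0, -1.2]
opening: 0.179
```

```bash
python3 -c "
from h import *
tiplocal('b');tgt(*tpose('b',.008))"
```

```text
t 8.8 s 16.4 lat(lean,side) 0.0 -0.4 ang 0.16 F [-0.5 -1.  -1.2] F.axis -0.7 open 0.179 q [ 0.42  0.03 -0.54  0.52 -0.02  1.44]
move [-0.2 -0.4  8.4] [-0.14 -0.07  0.  ]
```

Emit:
play_rows(commands=[0,0,3,0,0,0,-1,0,0,6,0,0,0,-1,0,0,7,0,0,0,-1,0,0,7,0,0,0,-1])

```text
clock: 9.2
tool_pos: [0.542, 0.2353, 0.1769]
orientation: [0.474, 0.847, 0.187, 0.151]
force: [-0.5, -0.1, -0.4]
opening: 0.176
```

```bash
python3 -c "
from h import *
tiplocal('b');tgt(*tpose('b',.008))"
```

```text
t 9.2 s 9.7 lat(lean,side) -0.3 -0.4 ang 0.13 F [-0.5 -0.1 -0.4] F.axis -0.0 open 0.176 q [ 0.42  0.04 -0.54  0.5  -0.02  1.44]
move [-0.2 -0.6  1.7] [-0.12 -0.07  0.  ]
```

Emit:
play_rows(commands=[0,0,2,0,0,0,-1,0,0,4,0,0,0,-1,0,0,4,0,0,0,-1])

```text
clock: 9.5
tool_pos: [0.5445, 0.2364, 0.1764]
orientation: [0.474, 0.846, 0.189, 0.153]
force: [-27.3, -10.3, 39.6]
opening: 0.177
```

```bash
python3 -c "
from h import *
tiplocal('b')"
```

```text
t 9.5 s 7.9 lat(lean,side) -3.1 -0.5 ang 0.13 F [-27.3 -10.3  39.6] F.axis 48.6 open 0.177 q [ 0.42  0.05 -0.54  0.49 -0.02  1.43]
```

Emit:
play_rows(commands=[0,0,-25,0,0,0,-1,0,0,-55,0,0,0,-1,0,0,-76,0,0,0,-1,0,0,-76,0,0,0,-1,0,0,-60,0,0,0,-1,0,0,-38,0,0,0,-1,0,0,-20,0,0,0,-1,0,0,-9,0,0,0,-1,0,0,-4,0,0,0,-1,0,0,-4,0,0,0,-1])

```text
clock: 10.5
tool_pos: [0.542, 0.2353, 0.1764]
orientation: [0.474, 0.847, 0.187, 0.151]
force: [-0.1, 0.0, -0.4]
opening: 0.175
```

```bash
python3 -c "
from h import *
tiplocal('b')
cv2.imwrite('pics/w8.png',get_image('wrist')[:,:,::-1])
cv2.imwrite('pics/scene8.png',get_image('scene')[:,:,::-1])
crop('pics/scene8.png','pics/s8a.png',350,250,450,390,4)
"
```

```text
t 10.5 s 9.3 lat(lean,side) 0.2 -0.3 ang 0.18 F [-0.1  0.  -0.4] F.axis -0.3 open 0.175 q [ 0.42  0.04 -0.54  0.5  -0.02  1.44]
```

View pics/s8a.png

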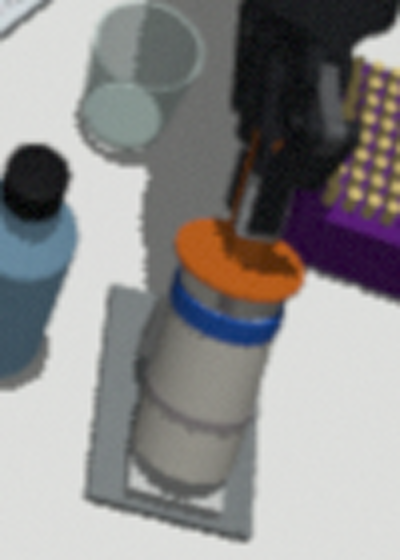

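View pics/w8.png

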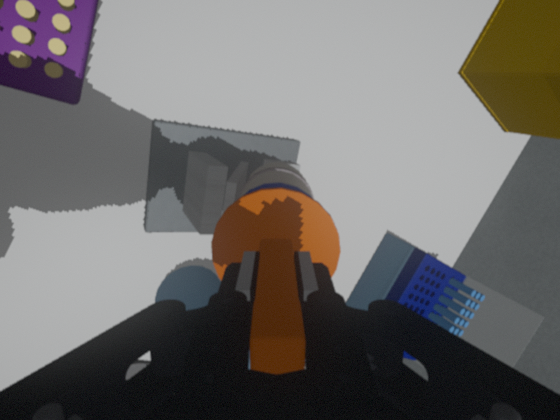

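Emit:
play_rows(commands=[0,0,-30,0,0,0,-1,0,0,-60,0,0,0,-1,0,0,-76,0,0,0,-1,0,0,-76,0,0,0,-1])

```text
clock: 11.0
tool_pos: [0.5096, 0.2224, 0.2477]
orientation: [0.474, 0.846, 0.189, 0.153]
force: [0.7, 1.0, -0.8]
opening: 0.176
```

```bash
python3 -c "
from h import *
tiplocal('b')
cv2.imwrite('pics/scene9.png',get_image('scene')[:,:,::-1])
crop('pics/scene9.png','pics/s9a.png',350,250,450,390,4)
"
```

```text
t 11.0 s 88.6 lat(lean,side) -3.4 -0.4 ang 0.18 F [ 0.7  1.  -0.8] F.axis -1.1 open 0.176 q [ 0.42 -0.08 -0.48  0.68 -0.02  1.44]
```

View pics/s9a.png

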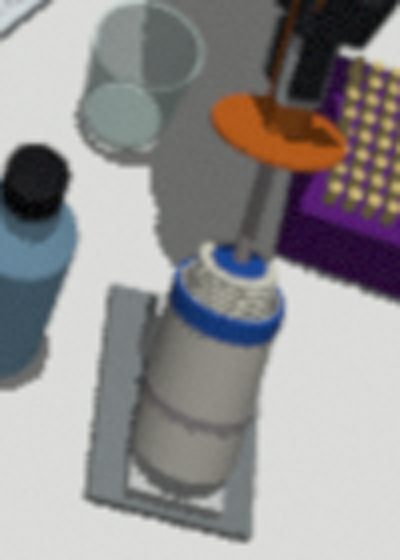

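Emit:
play_rows(commands=[0,0,20,0,0,0,-1,0,0,42,0,0,0,-1,0,0,60,0,0,0,-1,0,0,70,0,0,0,-1,0,0,75.5,0,0,0,-1,0,0,76.5,0,0,0,-1,0,0,76.5,0,0,0,-1])

```text
clock: 11.75
tool_pos: [0.5424, 0.2355, 0.177]
orientation: [0.474, 0.847, 0.188, 0.152]
force: [-0.3, 0.0, -1.2]
opening: 0.18
```

```bash
python3 -c "
from h import *
tiplocal('b')"
```

```text
t 11.75 s 9.6 lat(lean,side) -0.7 -0.4 ang 0.1 F [-0.3  0.  -1.2] F.axis -0.9 open 0.18 q [ 0.42  0.04 -0.54  0.5  -0.02  1.44]
```

Emit:
play_rows(commands=[0,0,-30,0,0,0,-1,0,0,-65,0,0,0,-1,0,0,-105,0,0,0,-1,0,0,-150,0,0,0,-1,0,0,-195,0,0,0,-1,0,0,-215,0,0,0,-1,0,0,-215,0,0,0,-1,0,0,-215,0,0,0,-1])

```text
clock: 12.55
tool_pos: [0.4489, 0.1981, 0.3668]
orientation: [0.474, 0.847, 0.188, 0.152]
force: [0.4, 0.2, -2.1]
opening: 0.172
```

```bash
python3 -c "
from h import *
tiplocal('b');tgt(*tpose('r',.22));tgt(*tpose('r',.22,100))"
```

```text
t 12.55 s 224.4 lat(lean,side) -1.1 -0.2 ang 0.07 F [ 0.4  0.2 -2.1] F.axis -2.1 open 0.172 q [ 0.43 -0.23 -0.3   1.02 -0.02  1.44]
move [-380.1 -277.9  -67.6] [ -7.04 -10.92  -2.37]
move [-380.1 -277.9  -67.6] [-8.99 -9.46 19.04]
```

Emit:
play_rows(commands=[-380,-278,-68,-7,-10.9,-2.4,-1,-380,-278,-68,-7,-10.9,-2.4,-1,-380,-278,-68,-7,-10.9,-2.4,-1,-380,-278,-68,-7,-10.9,-2.4,-1,-380,-278,-68,-7,-10.9,-2.4,-1,-380,-278,-68,-7,-10.9,-2.4,-1,-380,-278,-68,-7,-10.9,-2.4,-1,-380,-278,-68,-7,-10.9,-2.4,-1,-380,-278,-68,-7,-10.9,-2.4,-1,-380,-278,-68,-7,-10.9,-2.4,-1,-380,-278,-68,-7,-10.9,-2.4,-1,-380,-278,-68,-7,-10.9,-2.4,-1])

```text
clock: 13.75
tool_pos: [0.4024, -0.2772, 0.3262]
orientation: [0.463, 0.825, 0.19, 0.263]
force: [0.2, 1.0, -0.6]
opening: 0.172
```

Emit:
play_rows(commands=[0,0,0,0,0,0,-1,0,0,0,0,0,0,-1])

```text
clock: 13.95
tool_pos: [0.4032, -0.2741, 0.3268]
orientation: [0.463, 0.825, 0.19, 0.262]
force: [0.1, 0.6, -0.5]
opening: 0.177
```

```bash
python3 -c "
from h import *
tiplocal('r');tgt(*tpose('r',.14))
cv2.imwrite('pics/w10.png',get_image('wrist')[:,:,::-1])"
```

```text
t 13.95 s 219.5 lat(lean,side) 2.0 -0.0 ang 0.2 F [ 0.1  0.6 -0.5] F.axis -0.5 open 0.177 q [-0.93 -0.17 -0.4   0.96  0.56  0.2 ]
move [-0.7  1.6 79.5] [-0.15 -0.13 -0.12]
```

View pics/w10.png

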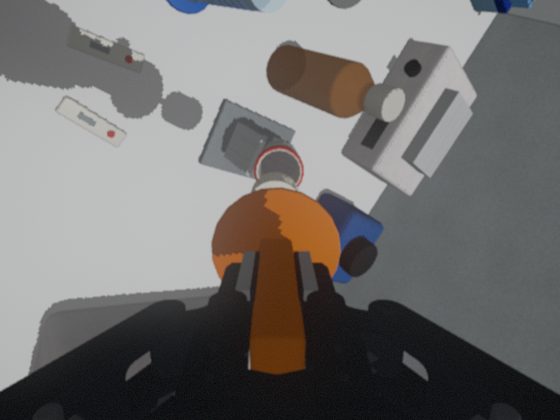

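Full red mouth is visible at about (279,167) px; I advance to about s=132 mm and compare it with the model.

Emit:
play_rows(commands=[-0.5,1.5,35,0,0,0,-1,-0.5,1.5,70,0,0,0,-1,-0.5,1.5,87,0,0,0,-1,-0.5,1.5,87,0,0,0,-1,-0.5,1.5,87,0,0,0,-1])

```text
clock: 14.5
tool_pos: [0.4579, -0.2664, 0.2613]
orientation: [0.461, 0.826, 0.19, 0.264]
force: [0.4, 1.2, -0.1]
opening: 0.176
```

Run:
```python
from ov import *
M,az,l=TUBE['r']
tiplocal('r')
w=calibration('wrist'); cv2.imwrite('pics/w11.png',get_image('wrist')[:,:,::-1])
cv2.imwrite('pics/scene11.png',get_image('scene')[:,:,::-1])
cv2.imwrite('pics/w11o.png',ov('pics/w11.png',w,(200,120,360,230),5,M,np.radians(az),np.radians(l),0))
cv2.imwrite('pics/s11o.png',ov('pics/scene11.png',cs,(195,190,265,265),6,M,np.radians(az),np.radians(l),0))
```

```text
t 14.5 s 133.8 lat(lean,side) -1.4 -1.5 ang 0.11 F [ 0.4  1.2 -0.1] F.axis -0.4 open 0.176 q [-0.81 -0.1  -0.52  0.71  0.51  0.33]
```

View pics/w11o.png

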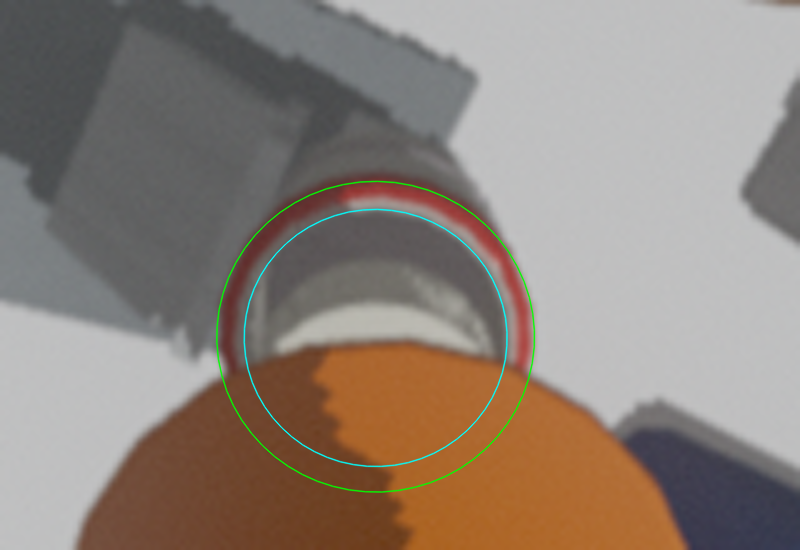

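View pics/s11o.png

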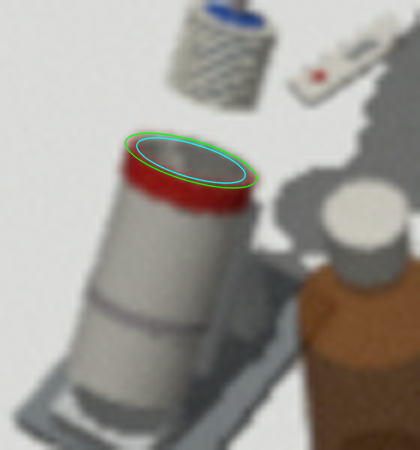

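Run:
```python
from h import *
tiplocal('r');tgt(*tpose('r',.05))
```

```text
t 14.6 s 134.6 lat(lean,side) -2.0 -0.1 ang 0.07 F [-0.1 -0.3 -1.3] F.axis -0.9 open 0.179 q [-0.81 -0.1  -0.52  0.71  0.51  0.33]
move [ 0.7 -1.9 84.6] [-0.06  0.03  0.11]
```

Emit:
play_rows(commands=[0.5,-1,20,0,0,0,-1,0.5,-1,38,0,0,0,-1,0.5,-1,55,0,0,0,-1,0.5,-1,72,0,0,0,-1,0.5,-1,84,0,0,0,-1,0.5,-1,84,0,0,0,-1])

```text
clock: 15.2
tool_pos: [0.5083, -0.2616, 0.1936]
orientation: [0.462, 0.825, 0.19, 0.263]
force: [-0.1, -0.1, 0.2]
opening: 0.176
```

Run:
```python
from h import *
tiplocal('r');tgt(*tpose('r',.02))
```

```text
t 15.2 s 49.4 lat(lean,side) 0.5 -0.4 ang 0.12 F [-0.1 -0.1  0.2] F.axis 0.2 open 0.176 q [-0.72  0.01 -0.61  0.47  0.47  0.42]
move [-0.4  0.1 29.4] [-0.1  -0.07  0.04]
```

Emit:
play_rows(commands=[0,0,12,0,0,0,-1,0,0,22,0,0,0,-1,0,0,29,0,0,0,-1,0,0,33,0,0,0,-1,0,0,33,0,0,0,-1])

```text
clock: 15.7
tool_pos: [0.5284, -0.2594, 0.1676]
orientation: [0.462, 0.825, 0.19, 0.263]
force: [0.7, -0.6, -0.8]
opening: 0.173
```

Run:
```python
from h import *
tiplocal('r');tgt(*tpose('r',.01))
```

```text
t 15.7 s 16.4 lat(lean,side) 0.5 -0.3 ang 0.12 F [ 0.7 -0.6 -0.8] F.axis -1.0 open 0.173 q [-0.68  0.07 -0.63  0.38  0.45  0.45]
move [-0.4  0.   6.4] [-0.1  -0.06  0.04]
```

Emit:
play_rows(commands=[0,0,3,0,0,0,-1,0,0,5,0,0,0,-1,0,0,6,0,0,0,-1])

```text
clock: 16.0
tool_pos: [0.5322, -0.2592, 0.1632]
orientation: [0.462, 0.825, 0.19, 0.264]
force: [-0.1, 0.3, -0.9]
opening: 0.176
```

Run:
```python
from h import *
tiplocal('r')
```

```text
t 16.0 s 10.6 lat(lean,side) 0.2 -0.1 ang 0.1 F [-0.1  0.3 -0.9] F.axis -0.7 open 0.176 q [-0.68  0.08 -0.63  0.36  0.45  0.46]
```

Emit:
play_rows(commands=[0,0,1.5,0,0,0,-1,0,0,3,0,0,0,-1,0,0,3,0,0,0,-1])

```text
clock: 16.3
tool_pos: [0.534, -0.2588, 0.1606]
orientation: [0.462, 0.825, 0.19, 0.264]
force: [-0.3, -0.8, -0.1]
opening: 0.176
```

Run:
```python
from h import *
tiplocal('r')
```

```text
t 16.3 s 7.5 lat(lean,side) 0.4 -0.2 ang 0.11 F [-0.3 -0.8 -0.1] F.axis 0.2 open 0.176 q [-0.67  0.08 -0.63  0.36  0.45  0.46]
```

Emit:
play_rows(commands=[0,0,1,0,0,0,-1,0,0,2,0,0,0,-1,0,0,2,0,0,0,-1])

```text
clock: 16.6
tool_pos: [0.5351, -0.2593, 0.1602]
orientation: [0.462, 0.825, 0.189, 0.264]
force: [-20.6, -0.5, 19.1]
opening: 0.178
```

Run:
```python
from h import *
tiplocal('r')
```

```text
t 16.6 s 6.5 lat(lean,side) -0.3 0.6 ang 0.1 F [-20.6  -0.5  19.1] F.axis 27.7 open 0.178 q [-0.67  0.08 -0.63  0.35  0.45  0.47]
```

Emit:
play_rows(commands=[0,0,-25,0,0,0,-1,0,0,-55,0,0,0,-1,0,0,-76,0,0,0,-1,0,0,-76,0,0,0,-1,0,0,-76,0,0,0,-1])

```text
clock: 17.1
tool_pos: [0.489, -0.2643, 0.2192]
orientation: [0.462, 0.825, 0.189, 0.264]
force: [1.0, -0.7, -0.9]
opening: 0.176
```

Run:
```python
from h import *
tiplocal('r')
cv2.imwrite('pics/scene12.png',get_image('scene')[:,:,::-1])
crop('pics/scene12.png','pics/s12.png',190,180,290,280,5)
```

```text
t 17.1 s 81.5 lat(lean,side) -0.0 0.2 ang 0.09 F [ 1.  -0.7 -0.9] F.axis -1.2 open 0.176 q [-0.75 -0.03 -0.58  0.56  0.49  0.39]
```

View pics/s12.png

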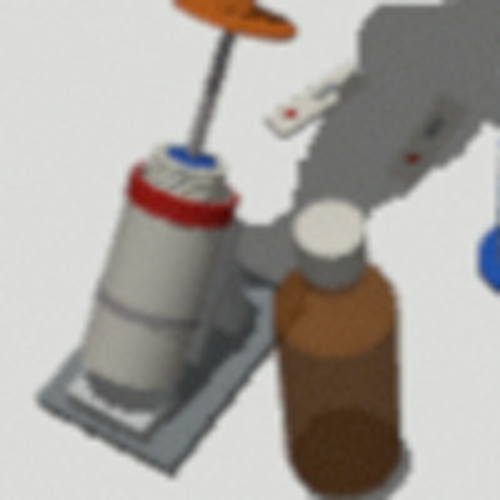

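Emit:
play_rows(commands=[0,0,18,0,0,0,-1,0,0,38,0,0,0,-1,0,0,56,0,0,0,-1,0,0,67,0,0,0,-1,0,0,72,0,0,0,-1,0,0,73,0,0,0,-1,0,0,73,0,0,0,-1])

```text
clock: 17.85
tool_pos: [0.5333, -0.259, 0.1618]
orientation: [0.462, 0.825, 0.19, 0.264]
force: [0.2, -0.4, -1.3]
opening: 0.178
```

Run:
```python
from h import *
tiplocal('r')
```

```text
t 17.85 s 8.8 lat(lean,side) 0.1 -0.1 ang 0.09 F [ 0.2 -0.4 -1.3] F.axis -1.1 open 0.178 q [-0.68  0.08 -0.63  0.36  0.45  0.46]
```

Emit:
play_rows(commands=[0,0,-25,0,0,0,-1,0,0,-55,0,0,0,-1,0,0,-74,0,0,0,-1,0,0,-74,0,0,0,-1,0,0,-56,0,0,0,-1,0,0,-36,0,0,0,-1,0,0,-18,0,0,0,-1,0,0,-7,0,0,0,-1,0,0,-1,0,0,0,-1,0,0,0,0,0,0,-1,0,0,0,0,0,0,-1])

```text
clock: 18.95
tool_pos: [0.5334, -0.2591, 0.1619]
orientation: [0.462, 0.825, 0.19, 0.264]
force: [0.5, -0.1, -0.3]
opening: 0.174
```

Run:
```python
from h import *
tiplocal('r')
cv2.imwrite('pics/w13.png',get_image('wrist')[:,:,::-1])
```

```text
t 18.95 s 8.9 lat(lean,side) 0.0 0.0 ang 0.09 F [ 0.5 -0.1 -0.3] F.axis -0.5 open 0.174 q [-0.68  0.08 -0.63  0.36  0.45  0.46]
```

View pics/w13.png

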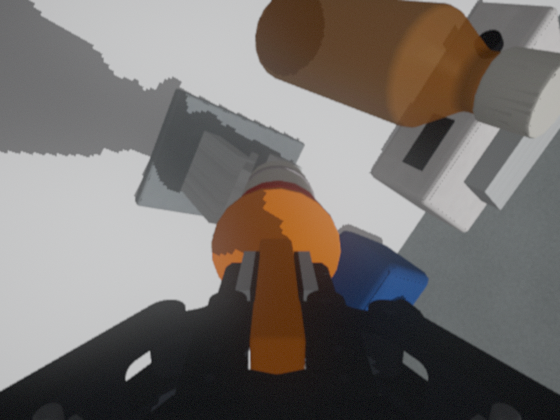

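Emit:
play_rows(commands=[0,0,-30,0,0,0,-1,0,0,-65,0,0,0,-1,0,0,-105,0,0,0,-1,0,0,-150,0,0,0,-1,0,0,-190,0,0,0,-1,0,0,-205,0,0,0,-1,0,0,-205,0,0,0,-1,0,0,-205,0,0,0,-1])

```text
clock: 19.8
tool_pos: [0.4082, -0.2734, 0.3232]
orientation: [0.462, 0.825, 0.189, 0.264]
force: [-0.4, -0.1, -0.8]
opening: 0.177
```

Run:
```python
from h import *
tiplocal('r');tgt([.48,-.2,.41],down(121.5))
```

```text
t 19.8 s 213.5 lat(lean,side) 0.0 0.1 ang 0.1 F [-0.4 -0.1 -0.8] F.axis -0.4 open 0.177 q [-0.92 -0.16 -0.41  0.94  0.56  0.21]
move [  9.5 132.7 -19.6] [34.33 16.08  0.  ]
```

Emit:
play_rows(commands=[9,133,-20,34.3,16.1,0,-1,9,133,-20,34.3,16.1,0,-1,9,133,-20,34.3,16.1,0,-1,9,133,-20,34.3,16.1,0,-1,9,133,-20,34.3,16.1,0,-1,9,133,-20,34.3,16.1,0,-1,9,133,-20,34.3,16.1,0,-1])

```text
clock: 20.5
tool_pos: [0.4828, -0.199, 0.407]
orientation: [0.487, 0.874, -0.001, -0.004]
force: [1.2, 0.2, -1.7]
opening: 0.178
```

Run:
```python
from h import *
o=get_obs();print(o['tool_pos'],o['q']);tgt([.5987,.0175,.40],down(121.9))
```

```text
[ 0.48283931 -0.19897978  0.40698555] [-3.90702035e-01  3.22935423e-01  5.25192754e-01  1.78132482e+00
 -3.37069563e-04  6.25949641e-01]
move [123.1 212.5   6.7] [-0.29 -0.37 -0.15]
```

Emit:
play_rows(commands=[123,212,7,-0.3,-0.4,0,-1,123,212,7,-0.3,-0.4,0,-1,123,212,7,-0.3,-0.4,0,-1,123,212,7,-0.3,-0.4,0,-1,123,212,7,-0.3,-0.4,0,-1,123,212,7,-0.3,-0.4,0,-1,123,212,7,-0.3,-0.4,0,-1,123,212,7,-0.3,-0.4,0,-1,123,212,7,-0.3,-0.4,0,-1,123,212,7,-0.3,-0.4,0,-1])

```text
clock: 21.5
tool_pos: [0.5962, 0.0147, 0.4046]
orientation: [0.489, 0.872, 0.001, 0.005]
force: [0.1, -0.1, -0.6]
opening: 0.178
```

Run:
```python
from h import *
o=get_obs();print(o['tool_pos'],o['q']);tgt([.5987,.0175,.31],down(121.9))
```

```text
[0.59616496 0.01465353 0.40455257] [ 0.02574365  0.50532383  0.79859247  1.85488704 -0.00231132  1.04724431]
move [ 1.7  3.  94.6] [ 0.39  0.38 -0.43]
```

Emit:
play_rows(commands=[1,2,50,0.2,0.3,-0.2,-1,1,2,80,0.2,0.3,-0.2,-1,1,2,94,0.2,0.3,-0.2,-1,1,2,94,0.2,0.3,-0.2,-1,1,2,94,0.2,0.3,-0.2,-1,1,2,94,0.2,0.3,-0.2,-1])

```text
clock: 22.1
tool_pos: [0.5991, 0.0171, 0.3117]
orientation: [0.487, 0.874, 0.001, 0.002]
force: [0.7, 0.5, -0.8]
opening: 0.173
```

Run:
```python
from h import *
o=get_obs();print(o['tool_pos']);tgt([.5987,.0172,.20],down(121.9))
cv2.imwrite('pics/s14.png',get_image('scene')[:,:,::-1]);cv2.imwrite('pics/w14.png',get_image('wrist')[:,:,::-1])
crop('pics/s14.png','pics/s14a.png',250,200,370,330,4.5)
o=get_obs();print(o['tool_pos'])
```

```text
[0.59905341 0.0171069  0.31171945]
move [  0.5  -0.8 111.7] [ 0.26  0.13 -0.16]
[0.5990208  0.01724265 0.31130928]
```

View pics/s14a.png

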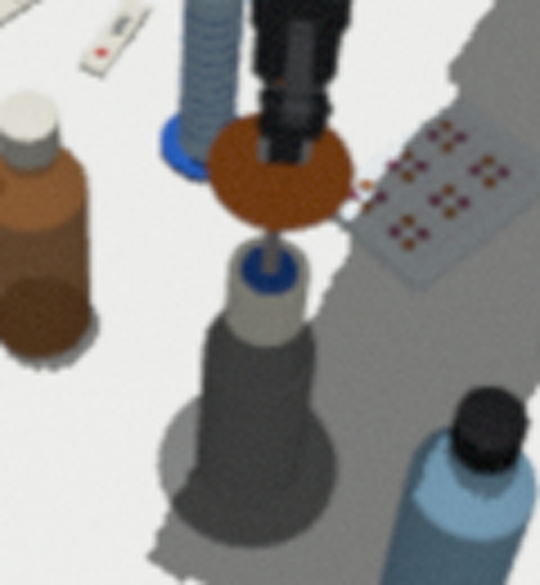

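View pics/w14.png

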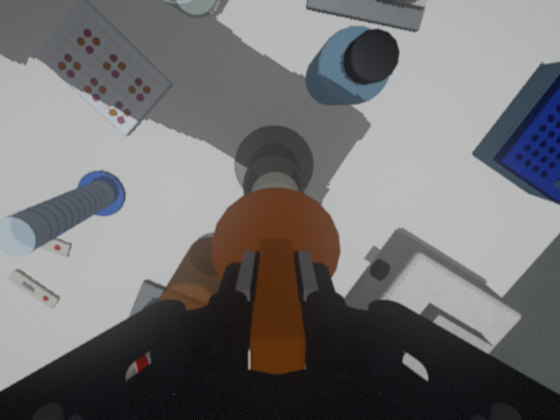

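Emit:
play_rows(commands=[0.3,-0.5,20,0.2,0,0,-1,0.3,-0.5,40,0.2,0,0,-1,0.3,-0.5,60,0.2,0,0,-1,0.3,-0.5,80,0.2,0,0,-1,0.3,-0.5,100,0.2,0,0,-1,0.3,-0.5,115,0.2,0,0,-1,0.3,-0.5,125,0.2,0,0,-1,0.3,-0.5,132,0.2,0,0,-1,0.3,-0.5,136,0.2,0,0,-1,0.3,-0.5,136,0.2,0,0,-1])

```text
clock: 23.2
tool_pos: [0.5983, 0.0174, 0.1741]
orientation: [0.487, 0.874, -0.001, 0.0]
force: [0.4, -0.2, -0.9]
opening: 0.171
```

Run:
```python
from h import *
o=get_obs();print(o['tool_pos'],o['force'],o['torque']);tgt([.5987,.0172,.1645],down(121.9))
```

```text
[0.59825868 0.01738315 0.17408132] [ 0.43241507 -0.15537624 -0.86672239] [ 0.05696489 -0.02973719  0.01141175]
move [-0.4  0.3  9.6] [-0.07  0.06 -0.14]
```

Emit:
play_rows(commands=[0,0,3,0,0,0,-1,0,0,6,0,0,0,-1,0,0,8,0,0,0,-1,0,0,9.5,0,0,0,-1,0,0,9.5,0,0,0,-1])

```text
clock: 23.7
tool_pos: [0.5981, 0.0173, 0.1643]
orientation: [0.487, 0.874, -0.001, 0.0]
force: [-0.8, 0.8, -1.0]
opening: 0.177
```

Run:
```python
from h import *
o=get_obs();print(o['tool_pos'],o['force'],o['torque'])
cv2.imwrite('pics/s15.png',get_image('scene')[:,:,::-1])
crop('pics/s15.png','pics/s15a.png',250,200,370,330,4.5)
```

```text
[0.59808066 0.01734328 0.16433913] [-0.80625853  0.75068163 -0.96773946] [-0.02667406 -0.04420879 -0.0033225 ]
```

View pics/s15a.png

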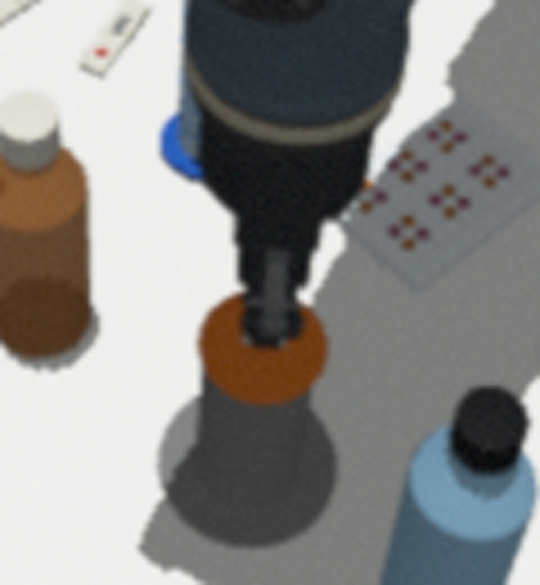

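Emit:
play_rows(commands=[0,0,0.7,0,0,0,-1,0,0,1.3,0,0,0,-1,0,0,1.3,0,0,0,-1])

```text
clock: 24.05
tool_pos: [0.5983, 0.0173, 0.1639]
orientation: [0.487, 0.874, -0.001, 0.0]
force: [-3.4, -0.3, 6.5]
opening: 0.175
```

Emit:
play_rows(commands=[0,0,0,0,0,0,-0.5,0,0,0,0,0,0,-0.3,0,0,0,0,0,0,0.2,0,0,0,0,0,0,1,0,0,0,0,0,0,1,0,0,0,0,0,0,1,0,0,0,0,0,0,1])

```text
clock: 24.75
tool_pos: [0.5982, 0.0174, 0.1632]
orientation: [0.487, 0.874, -0.001, 0.0]
force: [1.2, -0.3, 0.1]
opening: 1.001
```

Run:
```python
from h import *
o=get_obs();print(o['tool_pos'],o['force'],o['opening'])
cv2.imwrite('pics/w16.png',get_image('wrist')[:,:,::-1])
```

```text
[0.59817454 0.01735353 0.16319854] [ 1.17401664 -0.32965777  0.06452148] 1.0005399013128202
```

View pics/w16.png

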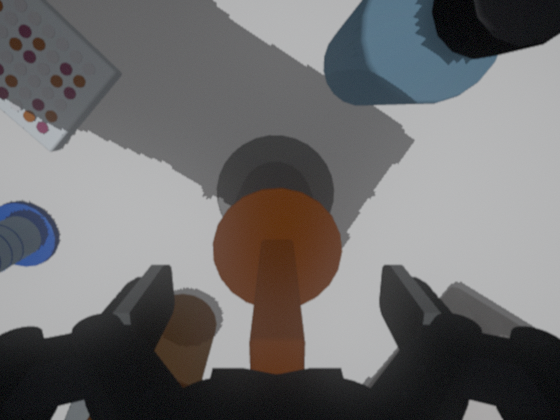

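Released cleanly and the brush is standing. Retreat straight up, then back over clear space.

Emit:
play_rows(commands=[0,0,-20,0,0,0,1,0,0,-50,0,0,0,1,0,0,-90,0,0,0,1,0,0,-135,0,0,0,1,0,0,-180,0,0,0,1,0,0,-200,0,0,0,1,0,0,-200,0,0,0,1,65,105,-200,0,0,0,1,65,105,-200,0,0,0,1,65,105,-200,0,0,0,1,65,105,-200,0,0,0,1,65,105,-200,0,0,0,1])

```text
clock: 26.0
tool_pos: [0.6536, 0.1286, 0.3617]
orientation: [0.486, 0.874, -0.001, -0.0]
force: [-0.2, -0.2, -0.1]
opening: 1.0
```

Run:
```python
from h import *
o=get_obs();print(o['clock'],o['tool_pos'],o['force'],o['opening'])
for n in('scene','top','wrist'): cv2.imwrite(f'pics/{n}17.png',get_image(n)[:,:,::-1])
```

```text
26.0 [0.65360323 0.12862137 0.3617006 ] [-0.22531971 -0.17926383 -0.11835391] 1.0001507502110352
```

View pics/scene17.png

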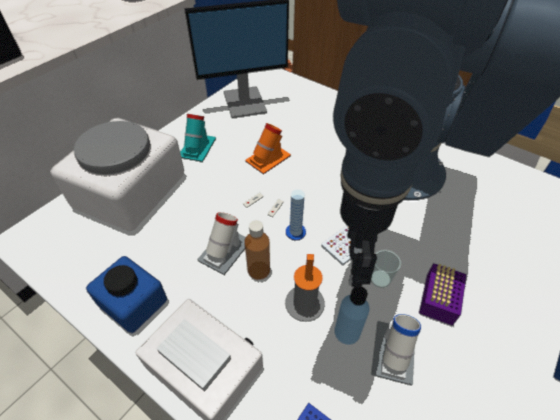

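View pics/top17.png

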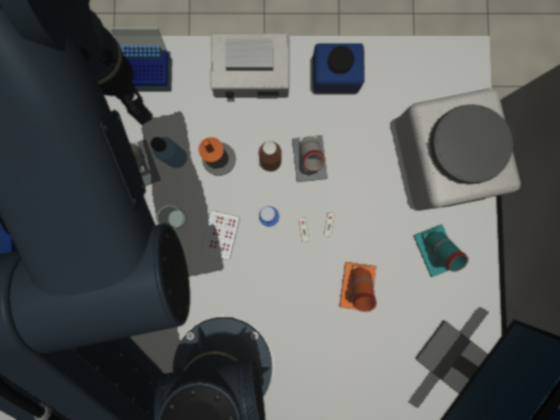

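```bash
python3 -c "
from workcell import *
print(sign_off())"
```

```text
the job is handed in; nothing more can be done
None
```

I scrubbed the blue-rimmed tube and then the red-rimmed one, three times to the bottom in each. I then set the brush back in its stand, released it and handed the job in at about 26 s of the 72 s. No verdict was reported.

- **Scrubbing:** In each tube the first stroke touched the floor, with contact forces of about 49 N (blue) and 28 N (red). The next two strokes stopped roughly 1–4 mm above it. Between strokes I drew the tip about 70 mm up, and a scene picture in each tube shows the bristles at the mouth.
- **Return to the stand:** I lowered the brush slowly until the collar met the rim with about 7 N, then opened the jaws and lifted clear. The last pictures show the brush upright in its starting place. The bystanders I could see in the last pictures look unmoved.
- **Small disagreements:** The floor of the blue tube came about 2–3 mm earlier than my camera estimate. The rim heights fitted from the pictures varied by 3–7 mm between methods. In the final overhead picture the arm hides the tip box and part of the blue tube, so I checked those only in the scene picture.

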